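Load the scarf-sanding fixture and knock down its hold-down pins

TASK

Cull and clamp this batch of sandwich blanks: put every odd-shaped one (chipped, bitten or short) into the red reject bin, lay each sound one in a bay of its own in the sanding fixture, slid under the bridge until it is fully home against the back stop, and knock that bay's red sprung pin fully down onto it with the mallet. Leave the pin of an empty bay up, drive the pins only with the mallet and never push them with the gripper, and leave the sander, jar and brush alone. At the end put the mallet back on its rubber mat.

Things in the scene. Friction and masses are not known exactly. Their poses are not given: they have to be found in the camera images.
- fixture: scarf-sanding fixture bolted to the bench: aluminium bed 165 (x) x 280 (y) x 15 mm, from x -75 to +90 mm, with three bays 90 mm apart. Origin on the bench under the bays' middle; x points from its open front (robot's side) to the back. The front half of the bed is bare: lay a blank there and slide it along +x, about 40 mm deep, under the bridge
- portal (a point): middle of the portals' front (x +35 mm), on the bed. Each bay has a portal, x +35 to +75 mm: two dark steel cheeks 51 mm apart, 12 mm thick, 34 mm high above the bed, roofed by a blue bridge 75 mm wide whose top is 48 mm above the bed. Behind all three runs a steel back stop bar 26 mm high, its front face at x +75 mm
- bay1 (a point): bay 1, left (+y): the point, 10 mm above the bed, where the centre of a sound blank lies when it is fully home against the back stop; axes as the fixture's. The pin stands 40 mm further along +x
- bay2 (a point): bay 2, middle: the point, 10 mm above the bed, where the centre of a sound blank lies when it is fully home against the back stop; axes as the fixture's. The pin stands 40 mm further along +x
- bay3 (a point): bay 3, right (-y): the point, 10 mm above the bed, where the centre of a sound blank lies when it is fully home against the back stop; axes as the fixture's. The pin stands 40 mm further along +x
- pin1 (a joint): travel of the hold-down pin of bay 1 (m): 0 up, grows downward, end of travel 0.018. Its foot meets the top of a blank at about 0.014. A sleeve of sprung balls grips it (about 6 N) and a light return spring lifts with up to 2 N: it needs 6 to 8 N to move, and stays where it is left
- pin1_head (a point): red round striking head, 30 mm across and 12 mm thick, of the hold-down pin of bay 1, above the blue bridge with a coil spring under it; this point is the centre of its top, which stands 93 mm above the bench when up, and 79 mm when down on a blank. Rubber foot 16 mm across, level with the bridge's underside when up
- pin2 (a joint): travel of the hold-down pin of bay 2 (m): 0 up, grows downward, end of travel 0.018. Its foot meets the top of a blank at about 0.014. A sleeve of sprung balls grips it (about 6 N) and a light return spring lifts with up to 2 N: it needs 6 to 8 N to move, and stays where it is left
- pin2_head (a point): red round striking head, 30 mm across and 12 mm thick, of the hold-down pin of bay 2, above the blue bridge with a coil spring under it; this point is the centre of its top, which stands 93 mm above the bench when up, and 79 mm when down on a blank. Rubber foot 16 mm across, level with the bridge's underside when up
- pin3 (a joint): travel of the hold-down pin of bay 3 (m): 0 up, grows downward, end of travel 0.018. Its foot meets the top of a blank at about 0.014. A sleeve of sprung balls grips it (about 6 N) and a light return spring lifts with up to 2 N: it needs 6 to 8 N to move, and stays where it is left
- pin3_head (a point): red round striking head, 30 mm across and 12 mm thick, of the hold-down pin of bay 3, above the blue bridge with a coil spring under it; this point is the centre of its top, which stands 93 mm above the bench when up, and 79 mm when down on a blank. Rubber foot 16 mm across, level with the bridge's underside when up
- blank1: sound foam-core sandwich blank (cream core between two pale green skins, 80 g): a plain block 120 (its x) x 45 (its y) x 20 mm; origin at the centre of the full block (mid-length, mid-width, mid-thickness). May be absent
- blank2: sound foam-core sandwich blank (cream core between two pale green skins, 80 g): a plain block 120 (its x) x 45 (its y) x 20 mm; origin at the centre of the full block (mid-length, mid-width, mid-thickness). May be absent
- blank3: sound foam-core sandwich blank (cream core between two pale green skins, 80 g): a plain block 120 (its x) x 45 (its y) x 20 mm; origin at the centre of the full block (mid-length, mid-width, mid-thickness). May be absent
- odd_chipped: odd foam-core sandwich blank (cream core between two pale green skins, 70 g): of outline 120 (its x) x 45 (its y) x 20 mm; origin at the centre of the full block (mid-length, mid-width, mid-thickness). One corner is broken off: its last 35 mm towards +x is only 22 mm wide (y from -22.5 to -0.5 mm). May be absent
- odd_short: odd foam-core sandwich blank (cream core between two pale green skins, 57 g): a plain block only 85 (its x) x 45 (its y) x 20 mm; origin at the centre of the full block (mid-length, mid-width, mid-thickness). May be absent
- odd_bitten: odd foam-core sandwich blank (cream core between two pale green skins, 70 g): of outline 120 (its x) x 45 (its y) x 20 mm; origin at the centre of the full block (mid-length, mid-width, mid-thickness). A bite 30 mm long and 18 mm deep is missing from its +y edge (x from +15 to +45 mm). May be absent
- mallet: mallet, 0.4 kg, standing on a face: orange head 50 x 50 x 80 mm tall, white faces at top and underside (either may strike); flat-sided wooden handle 24 mm wide (y), 30 mm tall, centred 40 mm above the underside, runs along the body's -x from 25 to 205 mm off the head's axis. Origin at the centre of the head's underside
- mallet_head (a point): centre of the mallet's head, on the handle's axis. The mallet balances about 15 mm from here towards the handle; grip the handle close to the head, e.g. 55 mm from here. It may fall over on its side if knocked
- mat: black rubber mat 100 (x) x 300 (y) x 3 mm fixed on the bench, the mallet's place; origin at the centre of its underside
- bin: red open reject bin, fixed: 200 (x) x 170 (y) mm outside, 60 mm high, walls and floor 5 mm; origin at the centre of its underside
- sander: green air sander lying on the bench, 60 mm wide, 65 mm high, about 240 mm long; bystander, leave alone
- jar: amber jar 68 mm across, 100 mm high; bystander, leave alone
- brush: bench brush with blue bristles, 260 mm long, 58 mm high; bystander, leave alone
Mind the look-alikes: they are no part of the job. Leave any orange look-alike of the odd_chipped alone.

How it is judged:
On the way:
1. with a sound blank home in its bay, that bay's pin is driven down onto it by the mallet (((value of joint pin1 above 0.0115 m and contact force between mallet and pin1 above 1 N and distance between any of blank1, blank2, blank3 and bay1 below 0.007 m) or (value of joint pin2 above 0.0115 m and contact force between mallet and pin2 above 1 N and distance between any of blank1, blank2, blank3 and bay2 below 0.007 m) or (value of joint pin3 above 0.0115 m and contact force between mallet and pin3 above 1 N and distance between any of blank1, blank2, blank3 and bay3 below 0.007 m))).
At the end, for the whole second after the job is handed in: Each sound blank lies flat in its own bay, its centre within 7 mm of home, square to 0.12 rad, its pin 11.5 mm or more down; pins of empty bays within 4 mm of up; each odd blank in the bin; mallet head resting on the mat; sander, jar, brush moved under 20 mm; all at rest (((distance between blank1 and bay1 below 0.007 m and angle between the x axis of blank1 and the x axis of bay1, either way round below 0.12 rad and angle between the z axis of blank1 and the z axis of bay1, either way round below 0.12 rad and value of joint pin1 above 0.0115 m) or (distance between blank1 and bay2 below 0.007 m and angle between the x axis of blank1 and the x axis of bay2, either way round below 0.12 rad and angle between the z axis of blank1 and the z axis of bay2, either way round below 0.12 rad and value of joint pin2 above 0.0115 m) or (distance between blank1 and bay3 below 0.007 m and angle between the x axis of blank1 and the x axis of bay3, either way round below 0.12 rad and angle between the z axis of blank1 and the z axis of bay3, either way round below 0.12 rad and value of joint pin3 above 0.0115 m)) and ((distance between blank2 and bay1 below 0.007 m and angle between the x axis of blank2 and the x axis of bay1, either way round below 0.12 rad and angle between the z axis of blank2 and the z axis of bay1, either way round below 0.12 rad and value of joint pin1 above 0.0115 m) or (distance between blank2 and bay2 below 0.007 m and angle between the x axis of blank2 and the x axis of bay2, either way round below 0.12 rad and angle between the z axis of blank2 and the z axis of bay2, either way round below 0.12 rad and value of joint pin2 above 0.0115 m) or (distance between blank2 and bay3 below 0.007 m and angle between the x axis of blank2 and the x axis of bay3, either way round below 0.12 rad and angle between the z axis of blank2 and the z axis of bay3, either way round below 0.12 rad and value of joint pin3 above 0.0115 m)) and ((distance between blank3 and bay1 below 0.007 m and angle between the x axis of blank3 and the x axis of bay1, either way round below 0.12 rad and angle between the z axis of blank3 and the z axis of bay1, either way round below 0.12 rad and value of joint pin1 above 0.0115 m) or (distance between blank3 and bay2 below 0.007 m and angle between the x axis of blank3 and the x axis of bay2, either way round below 0.12 rad and angle between the z axis of blank3 and the z axis of bay2, either way round below 0.12 rad and value of joint pin2 above 0.0115 m) or (distance between blank3 and bay3 below 0.007 m and angle between the x axis of blank3 and the x axis of bay3, either way round below 0.12 rad and angle between the z axis of blank3 and the z axis of bay3, either way round below 0.12 rad and value of joint pin3 above 0.0115 m)) and linear speed of each of blank1, blank2, blank3, odd_chipped, odd_short, odd_bitten, mallet below 0.02 m/s and (value of joint pin1 below 0.004 m or distance between any of blank1, blank2, blank3 and bay1 below 0.007 m) and (value of joint pin2 below 0.004 m or distance between any of blank1, blank2, blank3 and bay2 below 0.007 m) and (value of joint pin3 below 0.004 m or distance between any of blank1, blank2, blank3 and bay3 below 0.007 m) and x of odd_chipped in the frame of bin between -0.1 and 0.1 m and y of odd_chipped in the frame of bin between -0.085 and 0.085 m and z of each of odd_chipped, odd_short, odd_bitten in the frame of bin below 0.08 m and x of odd_short in the frame of bin between -0.1 and 0.1 m and y of odd_short in the frame of bin between -0.085 and 0.085 m and x of odd_bitten in the frame of bin between -0.1 and 0.1 m and y of odd_bitten in the frame of bin between -0.085 and 0.085 m and x of mallet_head in the frame of mat between -0.055 and 0.055 m and y of mallet_head in the frame of mat between -0.15 and 0.15 m and height (world z) of mallet_head below 0.06 m and distance of each of sander, jar, brush from where it was at the start of the episode below 0.02 m); the robot touches nothing.
It fails at once if the gripper or arm pushes a hold-down pin down (only the mallet may) ((contact force between any of the fingers, the arm and pin1 above 2 N and velocity of joint pin1 above 0.02 m/s) or (contact force between any of the fingers, the arm and pin2 above 2 N and velocity of joint pin2 above 0.02 m/s) or (contact force between any of the fingers, the arm and pin3 above 2 N and velocity of joint pin3 above 0.02 m/s)).
It fails at once if the sander, jar or brush is disturbed (moved 20 mm) (distance of any of sander, jar, brush from where it was at the start of the episode above 0.02 m).
Of blank1, blank2, blank3 only 2 to 3 are there at a start; the rules pass over those that are not, and their reading is None.
Of odd_chipped, odd_short, odd_bitten only 2 to 3 are there at a start; the rules pass over those that are not, and their reading is None.
At some moment in a run one of mallet, odd_chipped, odd_short, odd_bitten may be knocked a few centimetres aside while the robot is not near it.
Once in a run the grip may slacken for a moment while it holds something.
It also fails if it takes over 210 s, if anything falls off the work surface, if the arm or the gripper's body presses on something with over 40 N, if the wrist force passes 120 N, or if a joint passes its speed limit or range.

ROBOT

A 6-joint arm with a two-finger parallel gripper is mounted at the origin on the work surface. World frame = base frame: x ahead of the robot, y to its left, z up, the work surface at z = 0. Lengths are in m, angles in rad, forces in N, time in s.
With the tool pointing down it reaches from about 0.35 to 0.775 m from the base axis. Payload 5.5 kg.
Tool frame: the origin (TCP) lies midway between the tips of the shut fingers; the grasp point (between the pads) lies 19 mm behind it; x points along the fingers, y is the direction in which the jaws open and shut, and the axes are right-handed (so a half turn about x gives the same grasp; the last joint's range is limited). The gripper opens to 85 mm and grips with 20 to 120 N. Pads are 22 mm wide; open, the fingers measure 114 mm over their backs; the gripper's body (76 mm by 85 mm) begins 54 mm behind the grasp point. The pads swing forward as they close: fully open they stand 13 mm farther back than shut.
Start: joints at [1.156, 0.313, 0.046, 1.304, 0, 1.431], TCP at [0.156, 0.553, 0.231] pointing down, gripper open.
Joint ranges: [-2.76, 2.76], [-0.86, 1.69], [-1.03, 1.26], [-2.2, 2.34], [-1.47, 1.5], [-3.14, 3.14]. Speed limits (rad/s): [2.57, 2.57, 3.14, 3.14, 3.14, 3.14].

INTERFACE

Orientations are given as a unit quaternion [w, x, y, z].
In Python, from workcell import env, optics, order, models gives the robot as it stands. The module is installed in compiled form; this text tells all that it offers.
- The arm moves only by the tool servo_tool, never from a script. Its argument "moves" is a list of rows, each a list of 5 numbers: the shift along the tool's x, y, z in cm, then the turn about the tool's x in rad, then the closure, from -1 (fully open) to 1 (shut). A call has exactly 10 rows; each row shifts and turns the commanded pose from where the row before left it, along the tool's axes as they then stand; what a row does not reach is not made up. A row lasts 1/8 s, in which the tool goes at most 62.5 mm and 10.7 degrees, less where a joint would pass 70% of its speed; a pose out of reach is approached as far as the arm can. A call is refused whole if a number of a shift passes 6.25 or a number of a turn 0.188, either way. A call with a gripper value outside its range is refused whole. The fingers move at their own pace and stop on an object; "grip_force" is the grip in N (left out, the last holds). Time passes only in rows, so rows that do not move let the fingers close, or fill a call up. It gives the time, the measured TCP pose, the force and the opening at its end, in the units of the state.
- env.get_state(): the state, without advancing time (a new reading comes with each control period).
- optics.read_camera(name): name is "scene" or "top" or "wrist"; returns a dict with "pixels" (480x640x3 uint8, blue, green, red), "vertical_fov" (degrees; the focal length in pixels is half the picture's height over the tangent of half this angle, whatever the lens; pixels are square), "cx", "cy" (the principal point, pixels), "extrinsics" (4x4, takes a point from world to camera coordinates). Camera axes: x right, y up, looking along -z (the intrinsics and any distortion apply to the point x, -y, -z); pixel columns grow to the right and rows downward; lengths in m; the calibration is good to about 2 mm. A picture is of the moment at which its call begins. There is no depth.
- order.hand_in(): hands the job in, once; it reports no verdict.
Trained networks look in a picture, given as the dict that the camera call returned (one of the last four; its "shot" number tells which), for a name from the list of things; names that differ only in an ending like _2 or _b are one class to them, and where a whole thing is asked for, a point or a joint stands for the part that bears it (a point fixed in the world has none). Each returns a list of dicts, best first, with "conf" (0 to 1); they miss things now and then, are a little off and sometimes report something else, mostly with a low value. They report only what shows in the picture. A call takes as long as a camera call. They do not tell look-alikes from the thing itself.
- models.outline_of(name, picture): "pixels" (480x640 bool, what is visible of it) and "location" ([column, row] in pixels, amid what is visible of it).
- models.pinpoint(name, picture): "location" ([column, row] in pixels: a listed point, or the origin of a listed thing).
The state is a dict: "clock": time; "joint_pos": joint angles; "qvel": joint speeds; "tau": joint torques, N m; "tcp_pos": TCP position; "orientation": TCP orientation; "wrist_force": force on the tool from outside, world axes, zero at the start; "ft_torque": the same for the moment, N m; "finger_gap": finger opening in m.
Only numpy, scipy, OpenCV 4.12 (cv2) and the standard library are available. Lean on these libraries where they do the work, as an engineer would, in place of code of your own. Each camera call takes 0.05 s, during which the arm holds its last target.

## Working session

There is one attempt and no reset: what is moved stays moved. The work goes in short steps, Python scripts to look and compute and a tool call to move; the robot and the scene stay as the last step left them, time stands still between calls to the robot, and variables do not carry over. Pictures are saved under pics/ and viewed, and the job is handed in when it is done.

Besides the shell and the picture viewer there is one more tool, called after "Request:" in YAML: its name, and indented under it one key for each argument. servo_tool: Moves the arm, as the interface text tells. Its arguments: {"type":"object","properties":{"moves":{"type":"array"},"grip_force":{"type":"number"}},"required":["moves"]}

```bash
mkdir -p pics && ls
cat > h.py <<'E'
import numpy as np, cv2
from workcell import env, optics, order, models
def shot(n,save=None):
    p=optics.read_camera(n)
    if save: cv2.imwrite('pics/'+save+'.png',p['pixels'])
    return p
E
python3 - <<'E'
from h import *
for n in ['scene','top','wrist']:
    p=shot(n,n+'0'); print(n,{k:v for k,v in p.items() if k!='pixels'})
print(env.get_state())
E
```

```text
pics
scene {'vertical_fov': 49.21307729730342, 'cx': 319.7285426722332, 'cy': 239.00915214491127, 'extrinsics': array([[-0.40651138,  0.91362197, -0.00658668,  0.18302203],
       [-0.68156158, -0.29844043,  0.66813705,  0.27352297],
       [ 0.60845896,  0.27609455,  0.74400907, -1.66698155],
       [ 0.        ,  0.        ,  0.        ,  1.        ]]), 'shot': 1}
top {'vertical_fov': 54.32442285469498, 'cx': 319.6312173539331, 'cy': 229.98193186627827, 'extrinsics': array([[-0.04463525, -0.99900225,  0.00147978,  0.01665987],
       [ 0.97763945, -0.04337597,  0.20576595, -0.48486817],
       [-0.20549646,  0.0106311 ,  0.97860011, -1.13960867],
       [ 0.        ,  0.        ,  0.        ,  1.        ]]), 'shot': 2}
wrist {'vertical_fov': 67.31269606694508, 'cx': 321.30100625404674, 'cy': 237.95060043397598, 'extrinsics': array([[ 0.27151199,  0.96243237, -0.00227325, -0.57354604],
       [-0.9121606 ,  0.25657497, -0.31958149,  0.04180661],
       [-0.30699231,  0.08884377,  0.94755607, -0.38120429],
       [ 0.        ,  0.        ,  0.        ,  1.        ]]), 'shot': 3}
{'clock': 0.15, 'joint_pos': array([ 1.15643425e+00,  3.13842100e-01,  4.52507719e-02,  1.30362509e+00,
       -9.47282952e-06,  1.43120952e+00]), 'qvel': array([ 0.00075631, -0.00153929,  0.0047702 , -0.00065486, -0.00113194,
        0.00085612]), 'tau': array([ 2.13932035e-03, -4.81065202e+01,  2.98814160e+01,  1.38603360e-02,
       -7.17797252e-05, -2.27412363e-05]), 'tcp_pos': array([0.15586189, 0.55306908, 0.23061008]), 'orientation': array([ 0.70030958,  0.09635852,  0.70057772, -0.09732624]), 'wrist_force': array([-0.50282689, -0.03449686,  0.34762041]), 'ft_torque': array([ 0.02604649, -0.07846897,  0.03125272]), 'finger_gap': 0.08555637049193698}
```

View pics/scene0.png

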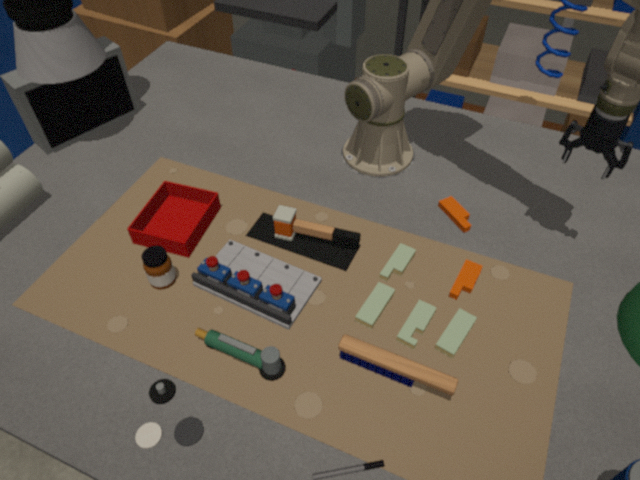

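View pics/top0.png

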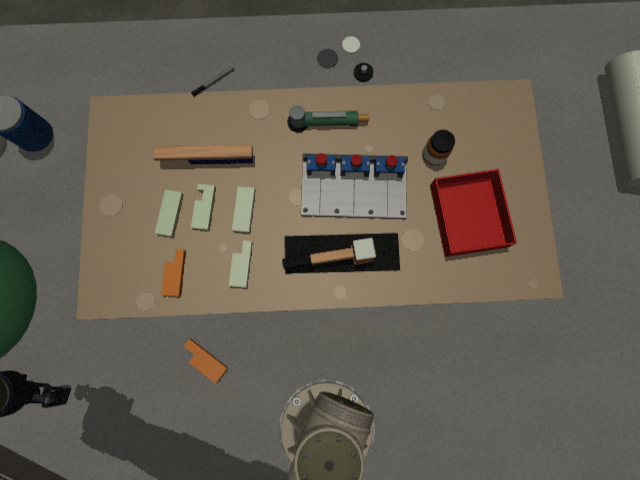

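View pics/wrist0.png

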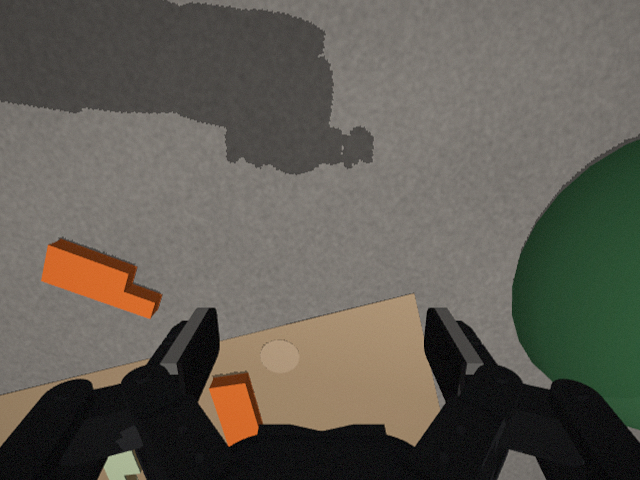

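The top view shows two sound blanks at (168,213) and (243,209), a bitten one at (203,206) and a chipped one at (241,264). The orange look-alikes are at (174,273) and (206,361). The mallet is at (364,250) with its handle to the left. The fixture is at (354,185) and the bin at (472,213).

```bash
cat >> h.py <<'E'
def K(p):
    f=240/np.tan(np.radians(p['vertical_fov'])/2); return f
def back(p,uv,z):
    f=K(p);E=p['extrinsics'];R=E[:3,:3];t=E[:3,3]
    d=np.array([(uv[0]-p['cx'])/f,-(uv[1]-p['cy'])/f,-1.]);c=-R.T@t;d=R.T@d
    return c+d*(z-c[2])/d[2]
def proj(p,X):
    E=p['extrinsics'];f=K(p);q=E[:3,:3]@np.asarray(X,float)+E[:3,3]
    return np.array([p['cx']+f*q[0]/-q[2],p['cy']-f*q[1]/-q[2]])
def segs(p,lo,hi,minA=150):
    h=cv2.cvtColor(p['pixels'],cv2.COLOR_BGR2HSV)
    m=cv2.inRange(h,np.array(lo),np.array(hi))
    m=cv2.morphologyEx(m,cv2.MORPH_OPEN,np.ones((2,2),np.uint8))
    cs,_=cv2.findContours(m,cv2.RETR_EXTERNAL,cv2.CHAIN_APPROX_NONE)
    return [c for c in cs if cv2.contourArea(c)>minA],m
E
python3 - <<'E'
from h import *
for n in ['top','scene']:
    p=shot(n); print(n)
    for name,z in [('fixture',0),('portal',.015),('bay1',.025),('bay2',.025),('bay3',.025),('pin1_head',.093),('pin2_head',.093),('pin3_head',.093),('mallet_head',.043),('mallet',.003),('mat',0),('bin',0),('jar',0.05),('sander',.03),('brush',.03),('blank1',.01),('odd_chipped',.01),('odd_short',.01),('odd_bitten',.01)]:
        for d in models.pinpoint(name,p)[:4]:
            print(name,round(d['conf'],2),np.round(d['location']),np.round(back(p,d['location'],z),4)[:2])
    if n=='top':
        cs,m=segs(p,(35,20,120),(85,120,255))
        for c in cs:
            w=np.array([back(p,q,.02)[:2] for q in c[:,0,:]],np.float32)*1000
            r=cv2.minAreaRect(w); print(c[:,0].mean(0),r, cv2.boxPoints(r).round())
E
```

```text
top
fixture 0.93 [356. 187.] [ 0.6107 -0.1092]
portal 0.6 [353. 170.] [ 0.6521 -0.1032]
bay1 0.97 [356. 180.] [ 0.6211 -0.1076]
bay1 0.73 [387. 186.] [ 0.6016 -0.1891]
bay1 0.6 [318. 183.] [ 0.6177 -0.0073]
bay1 0.44 [206. 159.] [0.6985 0.2903]
bay2 0.97 [356. 180.] [ 0.6211 -0.1076]
bay2 0.73 [387. 186.] [ 0.6016 -0.1891]
bay2 0.6 [318. 183.] [ 0.6177 -0.0073]
bay2 0.44 [206. 159.] [0.6985 0.2903]
bay3 0.97 [356. 180.] [ 0.6211 -0.1076]
bay3 0.73 [387. 186.] [ 0.6016 -0.1891]
bay3 0.6 [318. 183.] [ 0.6177 -0.0073]
bay3 0.44 [206. 159.] [0.6985 0.2903]
pin1_head 0.62 [320. 158.] [ 0.6623 -0.014 ]
pin1_head 0.18 [353. 176.] [ 0.6119 -0.0952]
pin2_head 0.42 [358. 160.] [ 0.6522 -0.1088]
pin2_head 0.33 [355. 182.] [ 0.5963 -0.098 ]
pin3_head 0.69 [392. 160.] [ 0.6486 -0.1968]
mallet_head 0.96 [363. 251.] [ 0.4274 -0.1117]
mallet 0.97 [362. 251.] [ 0.4339 -0.1127]
mat 0.57 [341. 253.] [ 0.4307 -0.0588]
bin 0.89 [472. 216.] [ 0.5166 -0.4154]
jar 0.95 [433. 156.] [ 0.6701 -0.311 ]
jar 0.68 [343. 253.] [ 0.4239 -0.0616]
jar 0.26 [470. 213.] [ 0.5121 -0.3915]
sander 0.87 [324. 123.] [ 0.7868
[... 1870 characters left out ...]
1. 261.] [ 0.6536 -0.1924]
mallet_head 0.82 [285. 227.] [ 0.4409 -0.1048]
mallet 0.67 [288. 237.] [ 0.4388 -0.1007]
mat 0.61 [302. 239.] [ 0.429  -0.0624]
bin 0.71 [175. 224.] [ 0.5207 -0.4121]
bin 0.43 [226. 266.] [ 0.5922 -0.2042]
jar 0.89 [162. 279.] [ 0.7231 -0.2978]
sander 0.97 [248. 355.] [ 0.8121 -0.0121]
brush 0.61 [394. 371.] [0.7183 0.2933]
blank1 0.92 [376. 302.] [0.5514 0.1939]
blank1 0.81 [457. 329.] [0.5458 0.3924]
blank1 0.53 [175. 228.] [ 0.5386 -0.3963]
odd_chipped 0.85 [463. 279.] [0.3968 0.3701]
odd_chipped 0.72 [398. 263.] [0.4117 0.2044]
odd_chipped 0.19 [174. 226.] [ 0.5337 -0.402 ]
odd_short 0.73 [250. 286.] [ 0.6308 -0.1101]
odd_bitten 0.76 [417. 325.] [0.5736 0.3034]
```

Run:
```python
import cv2
a=cv2.imread('pics/top0.png')
cv2.imwrite('pics/crop1.png',cv2.resize(a[170:310,140:280],(700,700))[:600])
cv2.imwrite('pics/crop2.png',cv2.resize(a[140:290,270:420],(600,600),interpolation=cv2.INTER_CUBIC))
```

```text
(no output)
```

View pics/crop1.png

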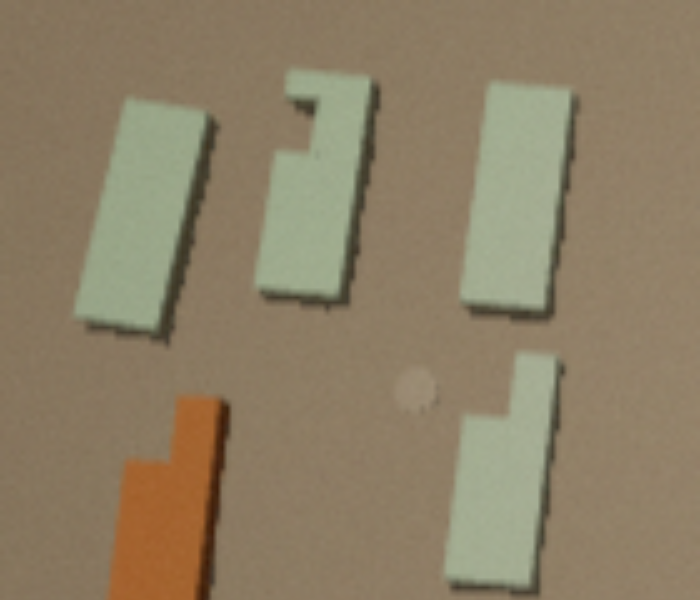

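View pics/crop2.png

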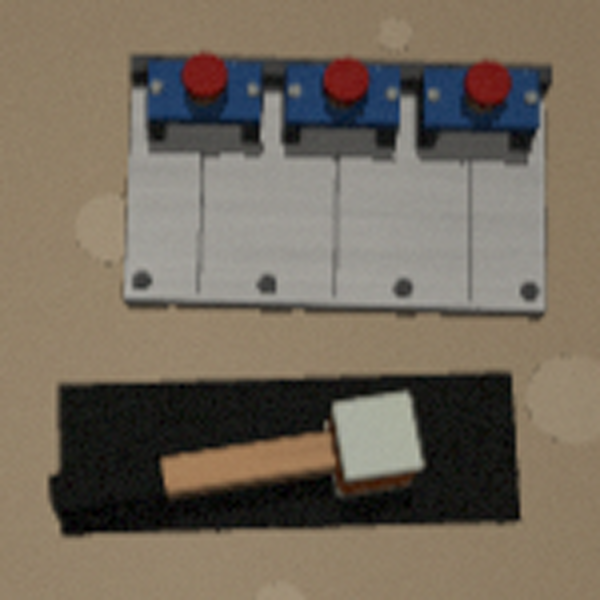

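```bash
cat >> h.py <<'E'
from scipy.optimize import least_squares
def T2(pose,pts):
    x,y,a=pose;c,s=np.cos(a),np.sin(a);pts=np.atleast_2d(pts).astype(float)
    o=pts.copy();o[:,0]=x+c*pts[:,0]-s*pts[:,1];o[:,1]=y+s*pts[:,0]+c*pts[:,1];return o
def red_cents(p):
    h=cv2.cvtColor(p['pixels'],cv2.COLOR_BGR2HSV)
    m=cv2.inRange(h,np.array((0,150,90)),np.array((6,255,255)))|cv2.inRange(h,np.array((174,150,90)),np.array((180,255,255)))
    n,l,st,ce=cv2.connectedComponentsWithStats(m)
    return [(st[i,4],ce[i]) for i in range(1,n) if 30<st[i,4]<600]
E
python3 - <<'E'
from h import *
ps={n:shot(n) for n in ['top','scene']}
obs={}
for n,p in ps.items():
    r=red_cents(p); print(n,[(a,c.round(1)) for a,c in r]); obs[n]=r
def cyl(p,c,z1,z0,r=.015):
    th=np.linspace(0,2*np.pi,40);P=[proj(p,(c[0]+r*np.cos(t),c[1]+r*np.sin(t),z)) for t in th for z in (z0,z1)]
    h=cv2.convexHull(np.array(P,np.float32));M=cv2.moments(h);return np.array([M['m10'],M['m01']])/M['m00']
heads=[(.055,.09),(.055,0),(.055,-.09)]
def res(v,views=('top','scene')):
    o=[]
    W=T2(v,np.array([h+(0,) for h in heads]))
    for n in views:
        p=ps[n];C=np.array([c for a,c in obs[n]])
        for w in W:
            q=cyl(p,w,.093,.081);d=C-q;o+=list(d[np.argmin((d**2).sum(1))])
    return o
x0=[.611,-.107,-.075]
for v in (('top',),('scene',),('top','scene')):
    s=least_squares(res,x0,args=(v,));print(v,s.x.round(4),np.round(s.fun,1))
v=s.x
# overlay
for n,p in ps.items():
    im=cv2.resize(p['pixels'],None,fx=4,fy=4,interpolation=cv2.INTER_CUBIC)
    for b in [[(-.075,-.14),(.09,-.14),(.09,.14),(-.075,.14)]]:
        w=T2(v,[q+(.015,) for q in b]);q=np.array([proj(p,a) for a in w]);cv2.polylines(im,[np.int32((q+.5)*4)],True,(0,255,255),1)
    for y in (-.09,0,.09):
        w=T2(v,[(-.045,y-.0225,.035),(.075,y-.0225,.035),(.075,y+.0225,.035),(-.045,y+.0225,.035)]);q=np.array([proj(p,a) for a in w]);cv2.polylines(im,[np.int32((q+.5)*4)],True,(0,0,255),1)
        w=T2(v,[(.035,y-.0375,.063),(.075,y-.0375,.063),(.075,y+.0375,.063),(.035,y+.0375,.063)]);q=np.array([proj(p,a) for a in w]);cv2.polylines(im,[np.int32((q+.5)*4)],True,(0,255,0),1)
    c=proj(p,(v[0],v[1],.03))*4;x,y=int(c[0])-400,int(c[1])-280
    cv2.imwrite(f'pics/ov_{n}.png',im[y:y+560,x:x+800])
E
```

```text
top [(np.int32(86), array([320.8, 158.2])), (np.int32(89), array([356.1, 159.2])), (np.int32(84), array([391.6, 160.1]))]
scene [(np.int32(82), array([211.3, 261. ])), (np.int32(87), array([242.8, 275.2])), (np.int32(94), array([275.4, 289.4]))]
('top',) [ 0.6024 -0.1017 -0.0729] [-0.1 -0.  -0.   0.1  0.1 -0. ]
('scene',) [ 0.6021 -0.1012 -0.0808] [ 0.2 -0.3  0.1  0.2 -0.4 -0. ]
('top', 'scene') [ 0.6022 -0.1016 -0.0725] [-0.1 -0.1 -0.  -0.   0.1 -0.1  0.  -0.1  0.2  0.2 -0.1 -0.3]
```

View pics/ov_top.png

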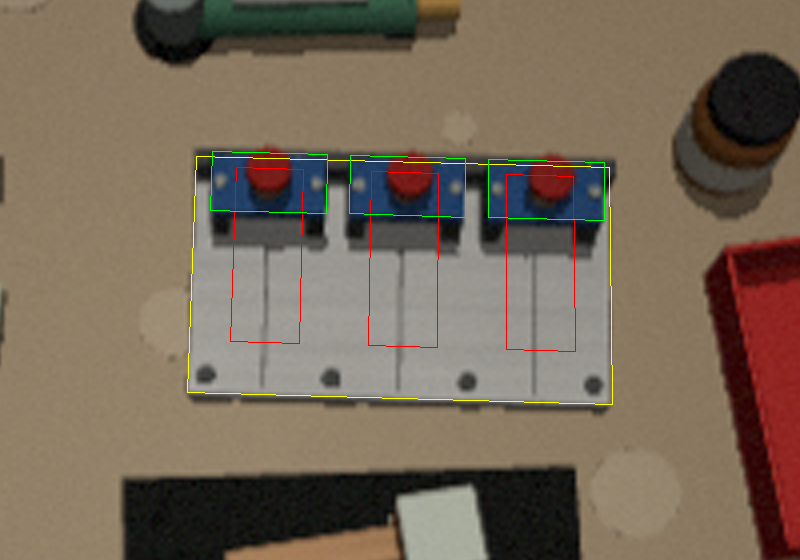

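View pics/ov_scene.png

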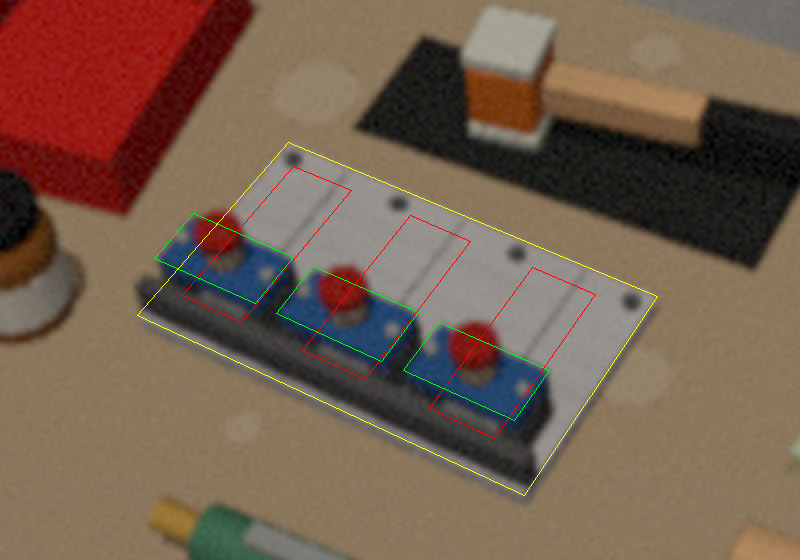

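```bash
cat >> h.py <<'E'
from scipy.spatial.transform import Rotation as Ro
FX=(.6022,-.1016,-.0725)
def toolR(s=None):
    s=s or env.get_state();q=s['orientation'];return Ro.from_quat([q[1],q[2],q[3],q[0]]).as_matrix()
def wrap(a,per=np.pi): return (a+per/2)%per-per/2
def plan(xy,z,yaw,half=True):
    """deltas to bring TCP to xy,z, tool-z or y so that jaw (tool y) is at world angle yaw+90deg"""
    s=env.get_state();R=toolR(s);ya=np.arctan2(R[1,1],R[0,1]);want=yaw+np.pi/2
    dw=wrap(want-ya, np.pi if half else 2*np.pi)
    t=-dw # tool x points down => turn about x of +t rotates world yaw by -t
    R2=Ro.from_rotvec([0,0,dw]).as_matrix()@R
    d=np.array([xy[0],xy[1],z])-s['tcp_pos']
    print('t',round(s['clock'],2),'tcp',s['tcp_pos'].round(4),'jawyaw',round(np.degrees(ya),1),'j6',s['joint_pos'][5].round(2),'gap',round(s['finger_gap'],4),'F',s['wrist_force'].round(1),'tilt',R[:,0].round(3))
    print(' turn x',round(t,3),' after-turn shift cm',(R2.T@d*100).round(2),' before-turn',(R.T@d*100).round(2))
E
python3 - <<'E'
from h import *
R=toolR();print(R.round(3))
plan((.4108-.015,.2011+.002),.20,-.13)
p=shot('wrist');E=p['extrinsics'];c=-E[:3,:3].T@E[:3,3];print('cam in tool',(R.T@(c-env.get_state()['tcp_pos'])).round(4),(R.T@E[:3,:3].T).round(3))
E
```

```text
[[ 0.     0.271  0.962]
 [ 0.     0.962 -0.271]
 [-1.     0.     0.   ]]
t 2.25 tcp [0.1561 0.5535 0.2313] jawyaw 74.3 j6 1.43 gap 0.0857 F [0.4 0.1 1.7] tilt [ 0.  0. -1.]
 turn x -0.145  after-turn shift cm [  3.13 -31.63  28.31]  before-turn [  3.13 -27.22  32.58]
cam in tool [-0.1428 -0.0004 -0.0821] [[ 0.001  0.32  -0.947]
 [ 1.    -0.     0.001]
 [ 0.    -0.947 -0.32 ]]
```

Request:
servo_tool:
  moves:
    - [1.0,0,0,-0.145,-1]
    - [0.3,-3.5,3.15,0,-1]
    - [0.3,-3.5,3.15,0,-1]
    - [0.3,-3.5,3.15,0,-1]
    - [0.3,-3.5,3.15,0,-1]
    - [0.3,-3.5,3.15,0,-1]
    - [0.3,-3.5,3.15,0,-1]
    - [0.2,-3.5,3.15,0,-1]
    - [0.2,-3.5,3.15,0,-1]
    - [0.2,-3.5,3.15,0,-1]
  grip_force: 60

```text
clock: 3.55
tcp_pos: [0.3972, 0.2031, 0.1975]
orientation: [0.706, 0.046, 0.705, -0.046]
wrist_force: [0.2, 0.0, 0.6]
finger_gap: 0.0855
```

Run:
```python
from h import *
p=shot('top')
cs,m=segs(p,(35,20,120),(85,120,255),300)
for c in cs:
    w=np.array([back(p,q,.02)[:2] for q in c[:,0,:]],np.float32)*1000
    r=cv2.minAreaRect(w); print(c[:,0].mean(0).round(),np.round(r[0],1),np.round(r[1],1),round(r[2],1))
shot('wrist','w1')
plan((.4108-.015,.2011+.002),.003,-.13)
```

```text
[244. 210.] [554.8 191.7] [ 44.2 118.4] 82.2
t 3.65 tcp [0.3987 0.2015 0.1973] jawyaw 82.2 j6 0.42 gap 0.0854 F [-1.5 -0.1  0.3] tilt [ 0.001 -0.001 -1.   ]
 turn x -0.006  after-turn shift cm [19.43  0.13 -0.34]  before-turn [19.43  0.13 -0.34]
```

View pics/w1.png

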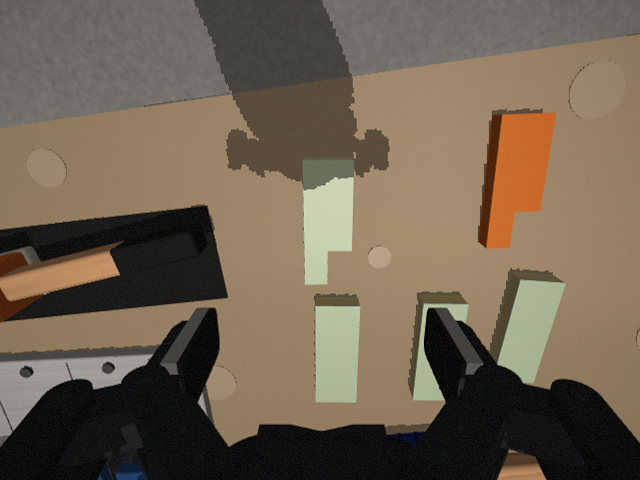

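Run:
```python
from h import *
p=shot('wrist')
for q in [(303,159),(353,159),(352,250),(305,284),(327,284)]: print(back(p,q,.02).round(4))
o=T2((.4108,.2011,-.13),[(-.06,.0225,.02),(-.06,-.0225,.02),(.06,-.0225,.02),(.06,0,.02),(.025,0,.02),(.025,.0225,.02)])
print(o.round(4)); print([proj(p,a).round() for a in o])
print([proj(p,(*FXp[:2],.015)).round() for FXp in T2(FX,[(-.075,.14,0),(-.075,-.14,0)])])
```

```text
[0.3503 0.1913 0.02  ]
[0.3562 0.2345 0.02  ]
[0.4404 0.2245 0.02  ]
[0.4695 0.175  0.02  ]
[0.4724 0.1964 0.02  ]
[[0.3542 0.2312 0.02  ]
 [0.3484 0.1866 0.02  ]
 [0.4674 0.171  0.02  ]
 [0.4703 0.1933 0.02  ]
 [0.4356 0.1979 0.02  ]
 [0.4385 0.2202 0.02  ]]
[array([349., 157.]), array([297., 158.]), array([301., 283.]), array([324., 282.]), array([323., 249.]), array([347., 249.])]
[array([193., 354.]), array([-62., 368.])]
```

Run:
```python
from h import *
plan((.412-.015,.203+.002),.002,-.13)
```

```text
t 3.7 tcp [0.3975 0.2029 0.1973] jawyaw 82.3 j6 0.43 gap 0.0854 F [-0.4 -0.2  0.4] tilt [ 0.  0. -1.]
 turn x -0.004  after-turn shift cm [19.53  0.2  -0.08]  before-turn [19.53  0.2  -0.08]
```

Request:
servo_tool:
  moves:
    - [5,0.2,0,0,-1]
    - [5,0,0,0,-1]
    - [4,0,0,0,-1]
    - [3,0,0,0,-1]
    - [1.5,0,0,0,-1]
    - [1,0,0,0,-1]
    - [0,0,0,0,1]
    - [0,0,0,0,1]
    - [0,0,0,0,1]
    - [0,0,0,0,1]
  grip_force: 60

```text
clock: 4.95
tcp_pos: [0.3976, 0.2068, 0.0034]
orientation: [0.706, 0.046, 0.705, -0.045]
wrist_force: [-1.6, 0.4, 6.0]
finger_gap: 0.0439
```

Run:
```python
from h import *
plan((.412-.015,.203+.002),.002,-.13)
shot('wrist','w2')
```

```text
t 4.95 tcp [0.3976 0.2068 0.0034] jawyaw 82.6 j6 0.43 gap 0.0439 F [-1.6  0.4  6. ] tilt [ 0.002  0.001 -1.   ]
 turn x 0.0  after-turn shift cm [ 0.14 -0.19 -0.04]  before-turn [ 0.14 -0.19 -0.04]
```

View pics/w2.png

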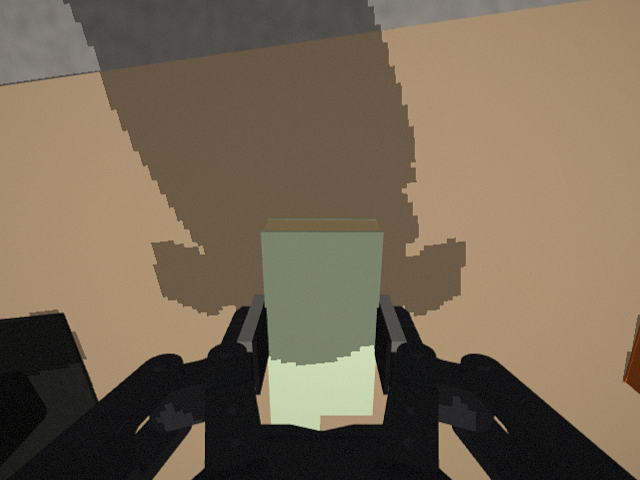

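Request:
servo_tool:
  moves:
    - [1,0,0,0,1]
    - [-4,0,0,0,1]
    - [-6,0,0,0,1]
    - [-6,0,0,0,1]
    - [0,-4,0.5,0,1]
    - [0,-5,0.5,-0.05,1]
    - [0,-5.5,0.5,-0.05,1]
    - [0,-5.5,0.5,-0.05,1]
    - [0,-5.5,0.5,-0.05,1]
    - [0,-5.5,0.5,-0.05,1]

```text
clock: 6.25
tcp_pos: [0.4137, -0.1058, 0.1527]
orientation: [0.706, -0.043, 0.705, 0.043]
wrist_force: [0.8, -0.2, -0.6]
finger_gap: 0.0439
```

Run:
```python
from h import *
plan((.517-.01,-.40),.16,.15)
p=shot('top','t2')
# bin outline rim
for d in models.outline_of('bin',p)[:1]:
    m=d['pixels'].astype(np.uint8);c=max(cv2.findContours(m,0,2)[0],key=cv2.contourArea)
    w=np.array([back(p,q,.06)[:2] for q in c[:,0,:]],np.float32)*1000
    print(d['conf'],cv2.minAreaRect(w))
```

```text
t 6.25 tcp [ 0.4137 -0.1058  0.1527] jawyaw 97.0 j6 -0.56 gap 0.0439 F [ 0.8 -0.2 -0.6] tilt [ 0.001 -0.    -1.   ]
 turn x -0.029  after-turn shift cm [ -0.71 -30.49   4.83]  before-turn [ -0.71 -30.34   5.7 ]
0.57 ((514.6038818359375, -394.3769226074219), (206.2540283203125, 185.7873992919922), 6.053748607635498)
```

View pics/t2.png

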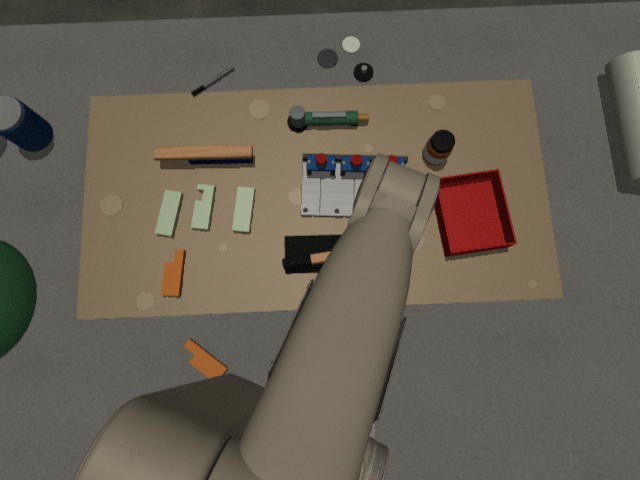

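Request:
servo_tool:
  moves:
    - [-0.7,-3.7,0.8,-0.029,1]
    - [0,-5,0.8,0,1]
    - [0,-5,0.8,0,1]
    - [0,-5,0.8,0,1]
    - [0,-5,0.8,0,1]
    - [0,-4.5,0.7,0,1]
    - [0,-1.5,0,0,1]
    - [3,0,0,0,1]
    - [4,0,0,0,1]
    - [3.5,0,0,0,1]

```text
clock: 7.6
tcp_pos: [0.5031, -0.3892, 0.0531]
orientation: [0.705, -0.052, 0.705, 0.053]
wrist_force: [0.1, 0.4, -0.7]
finger_gap: 0.0435
```

Run:
```python
from h import *
plan((.517-.01,-.40),.06,.15)
p=shot('wrist','w3')
```

```text
t 7.6 tcp [ 0.5031 -0.3892  0.0531] jawyaw 98.6 j6 -0.93 gap 0.0435 F [ 0.1  0.4 -0.7] tilt [-0.001  0.001 -1.   ]
 turn x -0.0  after-turn shift cm [-0.69 -1.12  0.22]  before-turn [-0.69 -1.12  0.22]
```

View pics/w3.png

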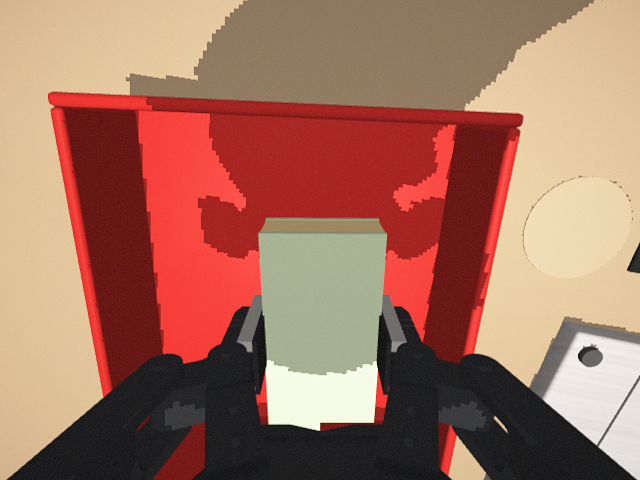

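Request:
servo_tool:
  moves:
    - [1,0,0,0,1]
    - [0.5,0,0,0,-0.5]
    - [0,0,0,0,-0.5]
    - [0,0,0,0,-0.5]
    - [-2,0,0,0,-0.5]
    - [-5,0,0,0,-0.6]
    - [-5,0,0,0,-1]
    - [0,5,0,0.1,-1]
    - [0,6,0,0.1,-1]
    - [0,6,0,0.1,-1]

```text
clock: 8.9
tcp_pos: [0.496, -0.2206, 0.1604]
orientation: [0.706, 0.055, 0.704, -0.055]
wrist_force: [0.4, 0.5, -1.2]
finger_gap: 0.0853
```

Run:
```python
from h import *
plan((.552,.302),.16,-.148)
```

```text
t 8.9 tcp [ 0.496  -0.2206  0.1604] jawyaw 81.1 j6 -0.41 gap 0.0853 F [ 0.4  0.5 -1.2] tilt [ 0.002 -0.001 -1.   ]
 turn x -0.008  after-turn shift cm [ 1.000e-02  5.251e+01 -2.160e+00]  before-turn [ 1.00e-02  5.25e+01 -2.56e+00]
```

Request:
servo_tool:
  moves:
    - [0,5.8,-0.2,0,-1]
    - [0,5.8,-0.2,0,-1]
    - [0,5.8,-0.2,0,-1]
    - [0,5.8,-0.2,0,-1]
    - [0,5.8,-0.2,0,-1]
    - [0,5.8,-0.2,0,-1]
    - [0,5.8,-0.2,0,-1]
    - [0,5.8,-0.2,0,-1]
    - [0,5.8,-0.2,0,-1]
    - [0,0,0,0,-1]

```text
clock: 10.15
tcp_pos: [0.5568, 0.3011, 0.1597]
orientation: [0.706, 0.052, 0.705, -0.051]
wrist_force: [-0.3, 0.1, 1.0]
finger_gap: 0.0856
```

Run:
```python
from h import *
plan((.552,.302),.002,-.148)
p=shot('wrist','w4');shot('top','t4')
o=T2((.5665,.299,-.148),[(-.06,.0225,.02),(-.06,-.0225,.02),(.06,-.0225,.02),(.06,.0225,.02)])
print([proj(p,a).round() for a in o])
```

```text
t 10.15 tcp [0.5568 0.3011 0.1597] jawyaw 81.7 j6 0.51 gap 0.0856 F [-0.3  0.1  1. ] tilt [ 0.002  0.001 -1.   ]
 turn x 0.003  after-turn shift cm [ 1.577e+01 -1.000e-02 -5.200e-01]  before-turn [ 1.577e+01 -1.000e-02 -5.100e-01]
[array([350., 160.]), array([292., 160.]), array([295., 299.]), array([346., 299.])]
```

View pics/w4.png

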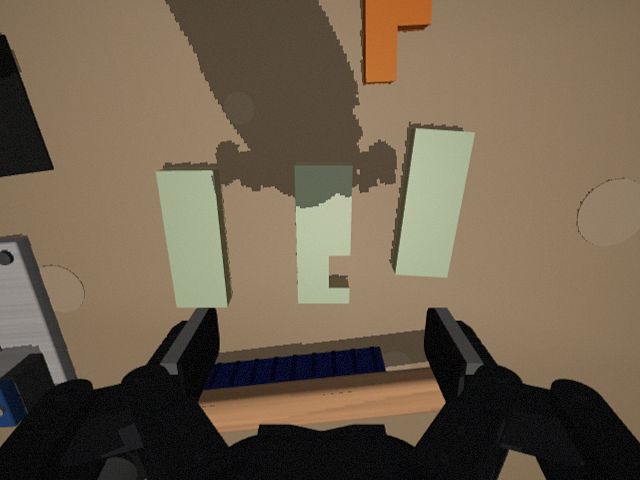

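View pics/t4.png

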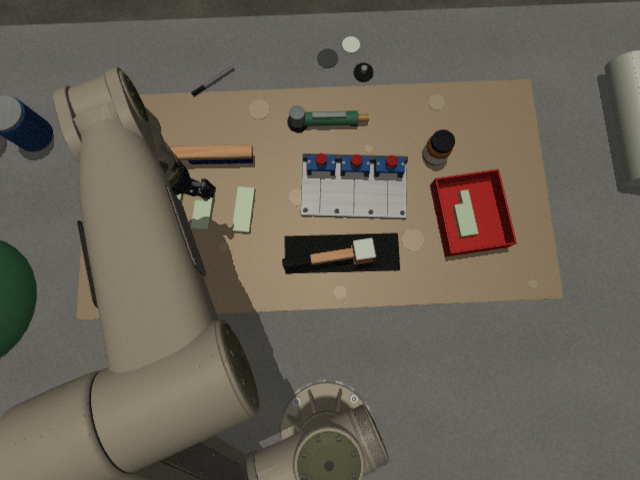

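Request:
servo_tool:
  moves:
    - [5,0.1,-0.2,0,-0.55]
    - [4,0,0,0,-0.55]
    - [3,0,0,0,-0.55]
    - [2,0,0,0,-0.55]
    - [1.2,0,0,0,-0.55]
    - [0.6,0,0,0,-0.55]
    - [0,0,0,0,1]
    - [0,0,0,0,1]
    - [0,0,0,0,1]
    - [-1,0,0,0,1]

```text
clock: 11.5
tcp_pos: [0.5542, 0.2982, 0.0111]
orientation: [0.705, 0.053, 0.706, -0.053]
wrist_force: [0.4, -0.0, -0.1]
finger_gap: 0.0437
```

Run:
```python
from h import *
plan((.517-.01,-.42),.16,.15)
p=shot('wrist','w5')
```

```text
t 11.5 tcp [0.5542 0.2982 0.0111] jawyaw 81.4 j6 0.52 gap 0.0437 F [ 0.4 -0.  -0.1] tilt [-0.001 -0.    -1.   ]
 turn x -0.301  after-turn shift cm [-14.82 -70.32 -15.42]  before-turn [-14.85 -71.73   6.1 ]
```

View pics/w5.png

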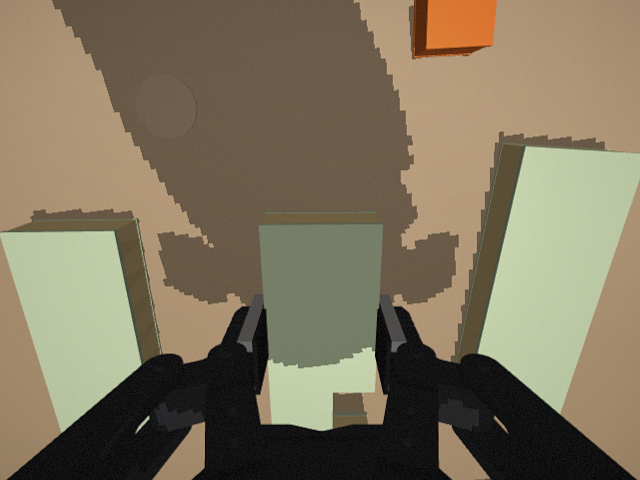

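Request:
servo_tool:
  moves:
    - [-4,0,0,0,1]
    - [-5.5,0,0,0,1]
    - [-5.5,-2,0,0,1]
    - [0,-5,0.5,0,1]
    - [0,-6,0.5,0,1]
    - [0,-6,0.5,0,1]
    - [0,-6,0.5,0,1]
    - [0,-6,0.5,0,1]
    - [0,-6,0.5,0,1]
    - [0,-6,0.5,0,1]

```text
clock: 12.8
tcp_pos: [0.5246, -0.1338, 0.1618]
orientation: [0.705, 0.053, 0.705, -0.053]
wrist_force: [0.9, 0.5, -1.0]
finger_gap: 0.0435
```

Run:
```python
from h import *
plan((.507,-.42),.16,.15)
```

```text
t 12.8 tcp [ 0.5246 -0.1338  0.1618] jawyaw 81.4 j6 -0.25 gap 0.0435 F [ 0.9  0.5 -1. ] tilt [ 0.001 -0.    -1.   ]
 turn x -0.301  after-turn shift cm [  0.18 -28.03  -6.02]  before-turn [  0.19 -28.56   2.56]
```

Request:
servo_tool:
  moves:
    - [0,-5.5,0.5,0,1]
    - [0,-6,0.5,0,1]
    - [0,-6,0.5,0,1]
    - [0,-6,0.5,0,1]
    - [0,-4,0.5,0,1]
    - [0,-1,0,-0.15,1]
    - [3,0,0,-0.15,1]
    - [4,0,0,0,1]
    - [3.5,0,0,0,1]
    - [0,0,0,0,1]

```text
clock: 14.05
tcp_pos: [0.5048, -0.4154, 0.0532]
orientation: [0.704, -0.051, 0.707, 0.055]
wrist_force: [-0.1, 0.3, 0.3]
finger_gap: 0.0436
```

Run:
```python
from h import *
plan((.507,-.42),.06,.15)
p=shot('wrist','w6')
```

```text
t 14.05 tcp [ 0.5048 -0.4154  0.0532] jawyaw 98.5 j6 -0.96 gap 0.0436 F [-0.1  0.3  0.3] tilt [-0.005  0.005 -1.   ]
 turn x -0.001  after-turn shift cm [-0.68 -0.49  0.15]  before-turn [-0.68 -0.49  0.15]
```

View pics/w6.png

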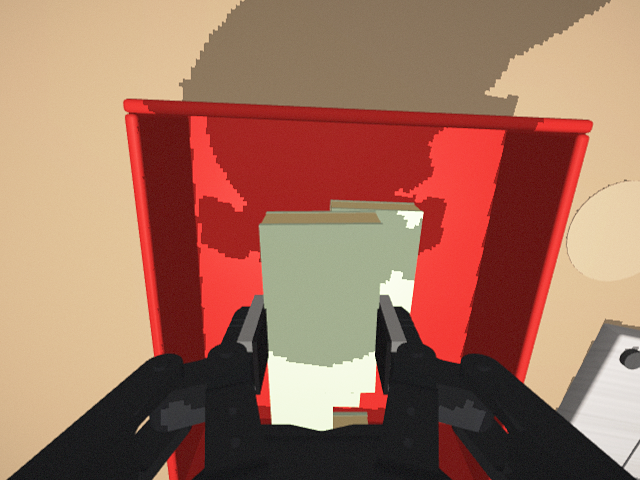

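Request:
servo_tool:
  moves:
    - [0,-0.5,0,0,1]
    - [0,0,0,0,-0.5]
    - [0,0,0,0,-0.5]
    - [0,0,0,0,-0.5]
    - [-2,0,0,0,-0.5]
    - [-5,0,0,0,-0.6]
    - [-5,0,0,0.1,-1]
    - [0,5,0,0.1,-1]
    - [0,6,-0.2,0.1,-1]
    - [0,6,-0.2,0,-1]

```text
clock: 15.35
tcp_pos: [0.5128, -0.2514, 0.1767]
orientation: [0.705, 0.054, 0.705, -0.054]
wrist_force: [1.7, -0.3, -0.0]
finger_gap: 0.0853
```

Run:
```python
from h import *
g=T2((.557,.1935,-.137),[(-.035,0)])[0];print(g)
plan(g,.16,-.137)
```

```text
[0.52232794 0.19828001]
t 15.35 tcp [ 0.5128 -0.2514  0.1767] jawyaw 81.2 j6 -0.44 gap 0.0853 F [ 1.7 -0.3 -0. ] tilt [ 0.001 -0.    -1.   ]
 turn x -0.016  after-turn shift cm [ 1.66 44.68 -5.2 ]  before-turn [ 1.66 44.59 -5.9 ]
```

Request:
servo_tool:
  moves:
    - [0.5,5,-0.6,0,-1]
    - [0.5,5.5,-0.7,0,-1]
    - [0.5,5.5,-0.7,0,-1]
    - [0,5.5,-0.7,0,-1]
    - [0,5.5,-0.7,0,-1]
    - [0,5.5,-0.7,0,-1]
    - [0,5.5,-0.7,0,-1]
    - [0,5.5,-0.7,0,-1]
    - [0,1.1,-0.3,-0.016,-1]
    - [0,0,0,0,-1]

```text
clock: 16.6
tcp_pos: [0.5224, 0.1972, 0.1612]
orientation: [0.705, 0.047, 0.706, -0.047]
wrist_force: [-0.2, 0.2, 0.4]
finger_gap: 0.0856
```

Run:
```python
from h import *
g=T2((.557,.1935,-.137),[(-.035,0)])[0]
plan(g,.002,-.137)
p=shot('wrist','w7');shot('top','t7')
o=T2((.557,.1935,-.137),[(-.06,.0225,.02),(-.06,-.0225,.02),(.06,-.0225,.02),(.06,.0225,.02)])
print([proj(p,a).round() for a in o])
```

```text
t 16.6 tcp [0.5224 0.1972 0.1612] jawyaw 82.4 j6 0.35 gap 0.0856 F [-0.2  0.2  0.4] tilt [-0. -0. -1.]
 turn x 0.004  after-turn shift cm [15.92  0.11 -0.02]  before-turn [15.92  0.11 -0.02]
[array([352., 192.]), array([295., 192.]), array([298., 323.]), array([348., 323.])]
```

View pics/w7.png

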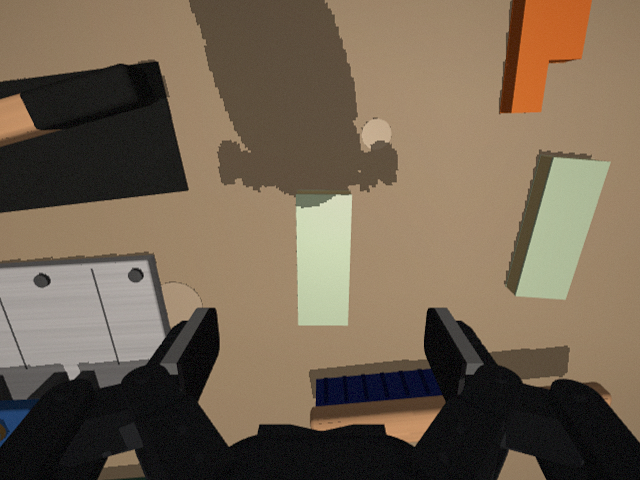

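View pics/t7.png

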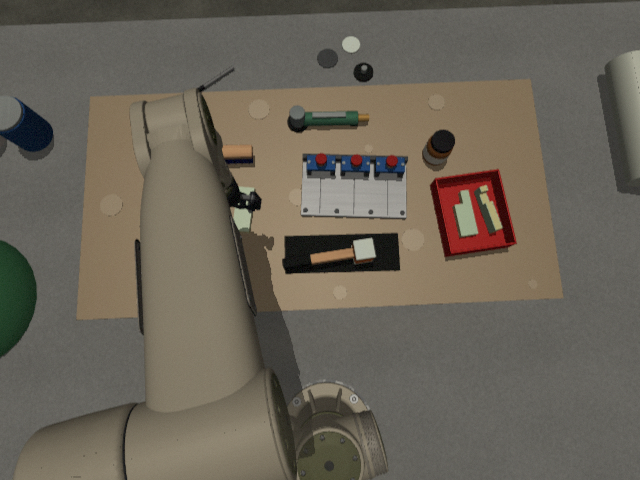

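Request:
servo_tool:
  moves:
    - [5,0.1,0,0,-0.7]
    - [4,0,0,0,-0.7]
    - [3,0,0,0,-0.7]
    - [2,0,0,0,-0.7]
    - [1.2,0,0,0,-0.7]
    - [0.7,0,0,0,-0.7]
    - [0,0,0,0,1]
    - [0,0,0,0,1]
    - [0,0,0,0,1]
    - [-2,0,0,0,1]
  grip_force: 70

```text
clock: 17.95
tcp_pos: [0.5217, 0.1976, 0.0216]
orientation: [0.705, 0.047, 0.706, -0.048]
wrist_force: [-0.6, 0.2, -1.0]
finger_gap: 0.0437
```

Run:
```python
from h import *
g=T2(FX,[(-.035-.035,.09)])[0];print(g)
plan(g,.08,-.0725)
p=shot('wrist','w8')
```

```text
[ 0.53890317 -0.00676587]
t 17.95 tcp [0.5217 0.1976 0.0216] jawyaw 82.3 j6 0.35 gap 0.0437 F [-0.6  0.2 -1. ] tilt [-0.003 -0.    -1.   ]
 turn x -0.062  after-turn shift cm [ -5.83 -20.26   3.18]  before-turn [ -5.84 -20.02   4.43]
```

View pics/w8.png

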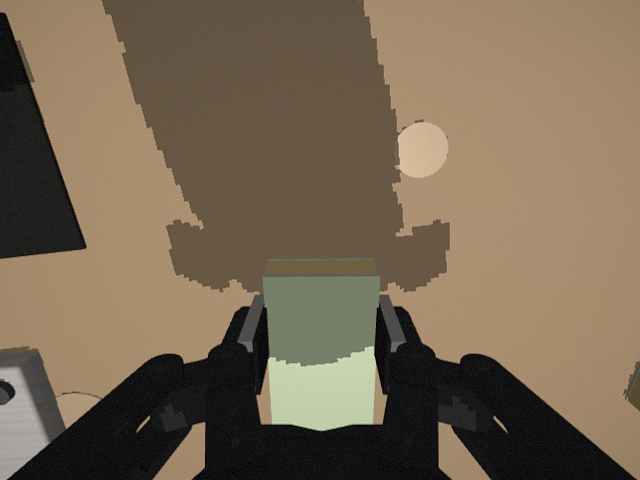

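Request:
servo_tool:
  moves:
    - [-3,0,0,-0.062,1]
    - [-3,-2,0.4,0,1]
    - [0,-4,0.6,0,1]
    - [0,-4,0.6,0,1]
    - [0,-4,0.6,0,1]
    - [0,-4,0.6,0,1]
    - [0,-2.3,0.4,0,1]
    - [0,0,0,0,1]
    - [0,0,0,0,1]
    - [0,0,0,0,1]

```text
clock: 19.25
tcp_pos: [0.5399, -0.006, 0.0822]
orientation: [0.707, 0.025, 0.707, -0.025]
wrist_force: [0.3, 0.9, -0.2]
finger_gap: 0.0431
```

Run:
```python
from h import *
g=T2(FX,[(-.035-.035,.09)])[0];print(g)
plan(g,.08,-.0725)
p=shot('wrist','w9')
s=env.get_state();zb=s['tcp_pos'][2]-.002
print('rear edge', [back(p,q,zb+.02).round(4) for q in [(264,276),(379,276)]])
for q in [(-.075,.14,.015),(-.075,-.14,.015),(.075,.09,.015),(-.07,.045,.015)]: 
    w=T2(FX,[q])[0];print(q,proj(p,w).round())
```

```text
[ 0.53890317 -0.00676587]
t 19.25 tcp [ 0.5399 -0.006   0.0822] jawyaw 85.9 j6 -0.09 gap 0.0431 F [ 0.3  0.9 -0.2] tilt [-0.  0. -1.]
 turn x 0.001  after-turn shift cm [ 0.22 -0.08 -0.1 ]  before-turn [ 0.22 -0.08 -0.1 ]
rear edge [array([ 0.5135, -0.0264,  0.1002]), array([0.5166, 0.0171, 0.1002])]
(-0.075, 0.14, 0.015) [402. 246.]
(-0.075, -0.14, 0.015) [-50. 246.]
(0.075, 0.09, 0.015) [321. 434.]
(-0.07, 0.045, 0.015) [249. 254.]
```

View pics/w9.png

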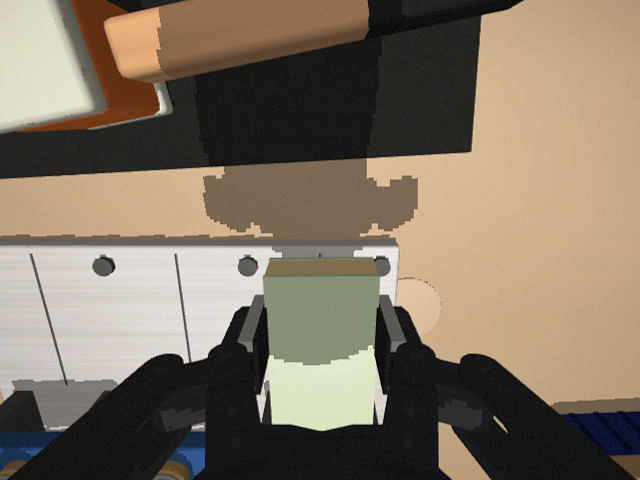

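Request:
servo_tool:
  moves:
    - [2,-0.1,-0.1,0,1]
    - [2,0,0,0,1]
    - [1.5,0,0,0,1]
    - [0.7,0,0,0,1]
    - [0.2,0,0,0,1]
    - [0,0,0,0,1]
    - [0,0,0.5,0,1]
    - [0,0,0.5,0,1]
    - [0,0,0,0,1]
    - [0,0,0,0,1]

```text
clock: 20.55
tcp_pos: [0.5494, -0.0087, 0.0184]
orientation: [0.707, 0.026, 0.706, -0.026]
wrist_force: [0.3, -0.5, 0.1]
finger_gap: 0.0435
```

Run:
```python
from h import *
g=T2(FX,[(-.0195,.09)])[0];print(g)
plan(g,.018,-.0725)
p=shot('wrist','w10');q=shot('scene')
c=proj(q,(*g,.03));x,y=int(c[0])-80,int(c[1])-60
cv2.imwrite('pics/s10.png',cv2.resize(q['pixels'][y:y+120,x:x+160],(800,600),interpolation=cv2.INTER_CUBIC))
```

```text
[ 0.58927051 -0.01042392]
t 20.55 tcp [ 0.5494 -0.0087  0.0184] jawyaw 85.8 j6 -0.09 gap 0.0435 F [ 0.3 -0.5  0.1] tilt [ 0.001  0.    -1.   ]
 turn x -0.0  after-turn shift cm [0.04 0.12 3.99]  before-turn [0.04 0.12 3.99]
```

View pics/w10.png

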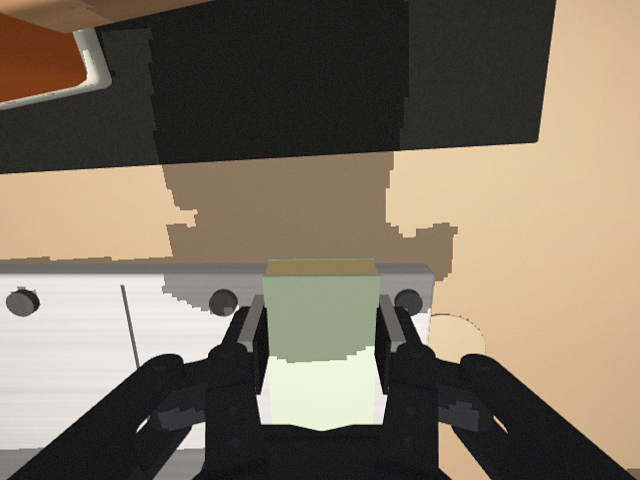

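View pics/s10.png

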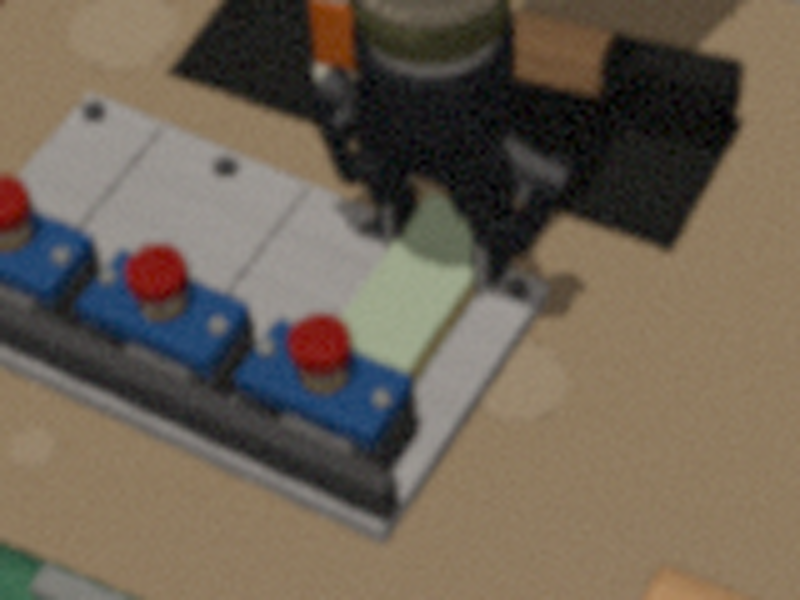

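Request:
servo_tool:
  moves:
    - [0,0.1,0.5,0,1]
    - [0,0,0.5,0,1]
    - [0,0,0.5,0,1]
    - [0,0,0.5,0,1]
    - [0,0,0.5,0,1]
    - [0,0,0.5,0,1]
    - [0,0,0.4,0,1]
    - [0,0,0.3,0,1]
    - [0,0,0,0,1]
    - [0,0,0,0,1]

```text
clock: 21.9
tcp_pos: [0.5866, -0.0103, 0.0184]
orientation: [0.707, 0.026, 0.706, -0.026]
wrist_force: [-0.2, 0.5, 2.3]
finger_gap: 0.0431
```

Run:
```python
from h import *
g=T2(FX,[(-.0195,.09)])[0];plan(g,.018,-.0725)
```

```text
t 21.9 tcp [ 0.5866 -0.0103  0.0184] jawyaw 85.8 j6 -0.08 gap 0.0431 F [-0.2  0.5  2.3] tilt [ 0.001  0.    -1.   ]
 turn x -0.0  after-turn shift cm [0.04 0.01 0.27]  before-turn [0.04 0.01 0.27]
```

Free travel with no contact yet, so I'll push further in small steps.

Request:
servo_tool:
  moves:
    - [0.05,0,0.15,0,1]
    - [0,0,0.1,0,1]
    - [0,0,0.1,0,1]
    - [0,0,0.1,0,1]
    - [0,0,0.1,0,1]
    - [0,0,0,0,1]
    - [0,0,0,0,1]
    - [0,0,0,0,1]
    - [0,0,0,0,1]
    - [0,0,0,0,1]

```text
clock: 23.15
tcp_pos: [0.5876, -0.0103, 0.0183]
orientation: [0.704, 0.026, 0.709, -0.026]
wrist_force: [-14.6, 0.5, 17.8]
finger_gap: 0.0436
```

Run:
```python
from h import *
g=T2(FX,[(-.0195,.09)])[0];plan(g,.018,-.0725)
p=shot('wrist','w11');q=shot('scene')
s=env.get_state()
print('rear edge', [back(p,a,.035).round(4) for a in [(264,276),(379,276)]],'home rear',T2(FX,[(-.045,.09)]))
c=proj(q,(*g,.03));x,y=int(c[0])-80,int(c[1])-60
cv2.imwrite('pics/s11.png',cv2.resize(q['pixels'][y:y+120,x:x+160],(800,600),interpolation=cv2.INTER_CUBIC))
```

```text
t 23.15 tcp [ 0.5876 -0.0103  0.0183] jawyaw 85.8 j6 -0.08 gap 0.0436 F [-14.6   0.5  17.8] tilt [-0.006  0.    -1.   ]
 turn x -0.0  after-turn shift cm [0.03 0.01 0.17]  before-turn [0.03 0.01 0.17]
rear edge [array([ 0.5619, -0.031 ,  0.035 ]), array([0.5651, 0.013 , 0.035 ])] home rear [[ 0.5638375  -0.00857678]]
```

View pics/w11.png

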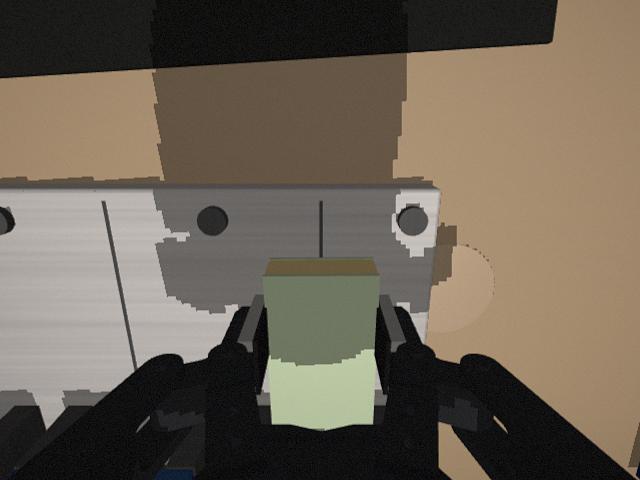

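View pics/s11.png

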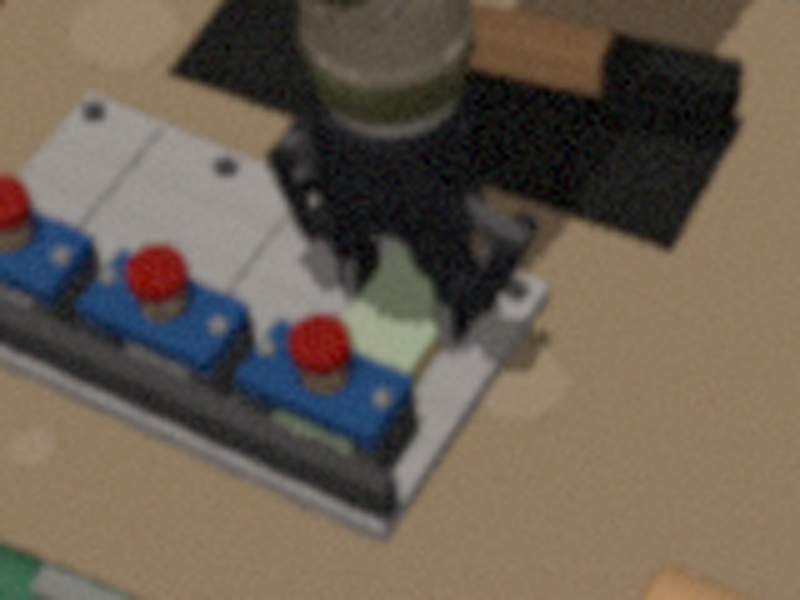

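Request:
servo_tool:
  moves:
    - [0,0,-0.2,0,1]
    - [0,0,0,0,-0.55]
    - [0,0,0,0,-0.55]
    - [0,0,0,0,-0.55]
    - [0,0,0,0,-0.55]
    - [-1,0,-0.2,0,-0.55]
    - [-3,0,-1,0,-0.55]
    - [-5,0,-1,0,-0.55]
    - [-5,0,-1,0,-0.55]
    - [0,0,0,0,-0.55]

```text
clock: 24.5
tcp_pos: [0.56, -0.0086, 0.1633]
orientation: [0.71, 0.025, 0.703, -0.026]
wrist_force: [0.3, 0.4, -0.4]
finger_gap: 0.0662
```

Run:
```python
from h import *
p=shot('wrist','w12')
o=T2(FX,[(-.045,.09+.0225,.035),(-.045,.09-.0225,.035),(.03,.09-.0225,.035),(.03,.09+.0225,.035)])
q=np.array([proj(p,a) for a in o]);im=p['pixels'].copy();cv2.polylines(im,[np.int32(q.round())],True,(0,0,255),1);cv2.imwrite('pics/w12.png',im)
g=T2((.556,.391,-.21),[(-.035,0)])[0];print(g);plan(g,.16,-.21)
```

```text
[0.52176892 0.3982961 ]
t 24.55 tcp [ 0.559  -0.0085  0.1608] jawyaw 85.8 j6 -0.09 gap 0.0664 F [ 0.9  0.1 -0.9] tilt [ 0.006 -0.001 -1.   ]
 turn x 0.137  after-turn shift cm [ -0.    39.01 -12.13]  before-turn [ 3.00e-02  4.03e+01 -6.67e+00]
```

View pics/w12.png

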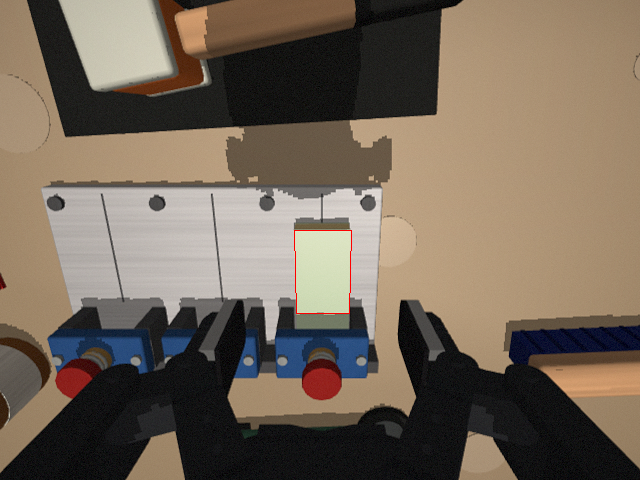

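The first blank sits exactly on the predicted home outline. Next is the second sound blank.

Request:
servo_tool:
  moves:
    - [0,5,-0.8,0,-1]
    - [0,5.5,-0.9,0,-1]
    - [0,5.5,-0.9,0,-1]
    - [0,5.5,-0.9,0,-1]
    - [0,5.5,-0.9,0,-1]
    - [0,5.5,-0.9,0,-1]
    - [0,5.5,-0.9,0,-1]
    - [0,2.3,-0.5,0,-1]
    - [0,0,0,0.137,-1]
    - [0,0,0,0,-1]

```text
clock: 25.8
tcp_pos: [0.5195, 0.3981, 0.1566]
orientation: [0.703, 0.073, 0.704, -0.074]
wrist_force: [-0.7, -0.2, 0.8]
finger_gap: 0.0854
```

Run:
```python
from h import *
p=shot('wrist')
B=(.556,.391,-.21)
o=T2(B,[(-.06,.0225,.02),(-.06,-.0225,.02),(.06,-.0225,.02),(.06,.0225,.02)])
q=np.array([proj(p,a) for a in o]);im=p['pixels'].copy();cv2.polylines(im,[np.int32(q.round())],True,(0,0,255),1);cv2.imwrite('pics/w13.png',im)
g=T2(B,[(-.035,0)])[0];print(g);plan(g,.002,-.21)
cs,m=segs(p,(35,20,80),(85,150,255),1500)
for c in cs:
    w=np.array([back(p,q,.02)[:2] for q in c[:,0,:]],np.float32)*1000
    r=cv2.minAreaRect(w); print(c[:,0].mean(0).round(),np.round(r[0],1),np.round(r[1],1),round(r[2],1))
```

```text
[0.52176892 0.3982961 ]
t 25.85 tcp [0.5198 0.3978 0.1569] jawyaw 78.1 j6 0.74 gap 0.0853 F [-0.1 -1.1  0.1] tilt [-0.001 -0.001 -1.   ]
 turn x 0.002  after-turn shift cm [15.49  0.11  0.2 ]  before-turn [15.49  0.11  0.2 ]
[325. 258.] [558.2 391.4] [ 44.6 119.3] 78.0
```

View pics/w13.png

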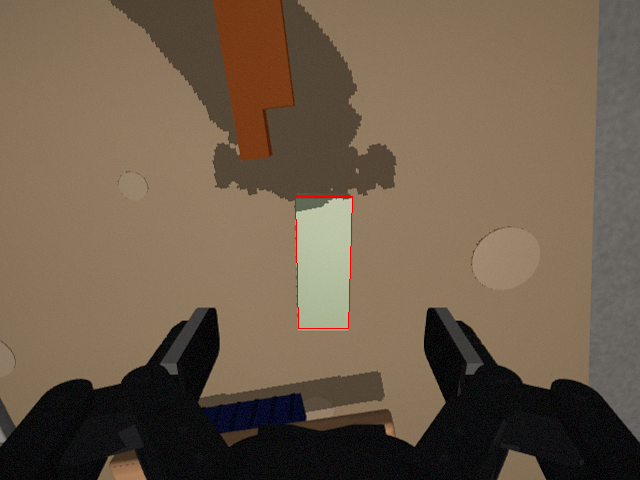

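Request:
servo_tool:
  moves:
    - [5,0.1,0.3,0,-0.7]
    - [4,0,0,0,-0.7]
    - [3,0,0,0,-0.7]
    - [2,0,0,0,-0.7]
    - [1,0,0,0,-0.7]
    - [0.4,0,0,0,-0.7]
    - [0,0,0,0,1]
    - [0,0,0,0,1]
    - [0,0,0,0,1]
    - [0,0,0,0,1]

```text
clock: 27.1
tcp_pos: [0.5241, 0.3994, 0.0052]
orientation: [0.704, 0.074, 0.703, -0.073]
wrist_force: [-0.2, -0.4, 5.4]
finger_gap: 0.0431
```

Run:
```python
from h import *
g=T2(FX,[(-.07,-.09)])[0];print(g);plan(g,.10,-.0725)
```

```text
[ 0.5258646  -0.18629302]
t 27.1 tcp [0.5241 0.3994 0.0052] jawyaw 78.0 j6 0.74 gap 0.0431 F [-0.2 -0.4  5.4] tilt [ 0.002  0.001 -1.   ]
 turn x -0.137  after-turn shift cm [ -9.56 -58.39   4.44]  before-turn [ -9.55 -57.24  12.38]
```

Request:
servo_tool:
  moves:
    - [-4,0,0,0,1]
    - [-5.5,0,0,0,1]
    - [0,-4,1,0,1]
    - [0,-6,1.3,0,1]
    - [0,-6,1.3,0,1]
    - [0,-6,1.3,0,1]
    - [0,-6,1.3,0,1]
    - [0,-6,1.3,0,1]
    - [0,-6,1.3,0,1]
    - [0,-6,1.3,0,1]

```text
clock: 28.35
tcp_pos: [0.5259, -0.0739, 0.0989]
orientation: [0.703, 0.074, 0.703, -0.074]
wrist_force: [1.6, 0.0, -0.4]
finger_gap: 0.0432
```

Run:
```python
from h import *
g=T2(FX,[(-.07,-.09)])[0];print(g);plan(g,.10,-.0725)
```

```text
[ 0.5258646  -0.18629302]
t 28.35 tcp [ 0.5259 -0.0739  0.0989] jawyaw 78.0 j6 -0.08 gap 0.0432 F [ 1.6  0.  -0.4] tilt [ 0.  0. -1.]
 turn x -0.137  after-turn shift cm [ -0.11 -11.21   0.81]  before-turn [ -0.11 -10.99   2.33]
```

Request:
servo_tool:
  moves:
    - [0,-1,0,-0.137,1]
    - [0,-3.5,0.3,0,1]
    - [0,-3.5,0.3,0,1]
    - [0,-3.2,0.2,0,1]
    - [0,0,0,0,1]
    - [2,0,0,0,1]
    - [2,0,0,0,1]
    - [0,0,0,0,1]
    - [0,0,0,0,1]
    - [0,0,0,0,1]

```text
clock: 29.6
tcp_pos: [0.5254, -0.1842, 0.0598]
orientation: [0.707, 0.025, 0.706, -0.026]
wrist_force: [-0.0, -0.7, -1.6]
finger_gap: 0.0433
```

Run:
```python
from h import *
g=T2(FX,[(-.07,-.09)])[0];print(g);plan(g,.020,-.0725)
p=shot('wrist','w14')
for x in (.07,.09,-.02): print(x,[proj(p,T2(FX,[(-.075,y,.015)])[0]).round() for y in (0,-.09,-.14)])
```

```text
[ 0.5258646  -0.18629302]
t 29.6 tcp [ 0.5254 -0.1842  0.0598] jawyaw 85.9 j6 -0.41 gap 0.0433 F [-0.  -0.7 -1.6] tilt [ 0.002 -0.001 -1.   ]
 turn x 0.0  after-turn shift cm [ 3.98 -0.2   0.06]  before-turn [ 3.98 -0.2   0.06]
0.07 [array([479., 262.]), array([319., 262.]), array([230., 262.])]
0.09 [array([479., 262.]), array([319., 262.]), array([230., 262.])]
-0.02 [array([479., 262.]), array([319., 262.]), array([230., 262.])]
```

View pics/w14.png

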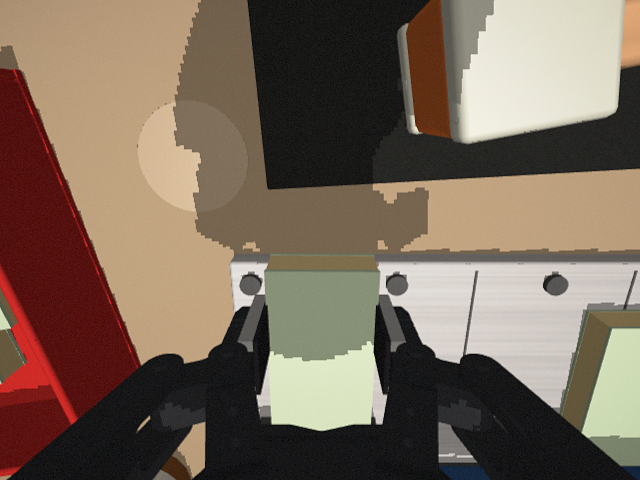

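Request:
servo_tool:
  moves:
    - [1.5,-0.2,0,0,1]
    - [1.5,0,0,0,1]
    - [0.7,0,0,0,1]
    - [0.2,0,0,0,1]
    - [0,0,0.5,0,1]
    - [0,0,0.5,0,1]
    - [0,0,0.5,0,1]
    - [0,0,0.5,0,1]
    - [0,0,0,0,1]
    - [0,0,0,0,1]

```text
clock: 30.9
tcp_pos: [0.5434, -0.1875, 0.0202]
orientation: [0.706, 0.026, 0.707, -0.026]
wrist_force: [-4.7, 0.8, 9.9]
finger_gap: 0.043
```

Run:
```python
from h import *
g=T2(FX,[(-.0195,-.09)])[0];print(g);plan(g,.020,-.0725)
p=shot('wrist','w15');print(proj(p,T2(FX,[(-.06,-.09,.015)])[0]))
```

```text
[ 0.57623194 -0.18995106]
t 30.9 tcp [ 0.5434 -0.1875  0.0202] jawyaw 85.8 j6 -0.4 gap 0.043 F [-4.7  0.8  9.9] tilt [-0.002  0.    -1.   ]
 turn x -0.001  after-turn shift cm [ 0.02 -0.01  3.29]  before-turn [ 0.02 -0.01  3.29]
[322.18245327 289.21367221]
```

View pics/w15.png

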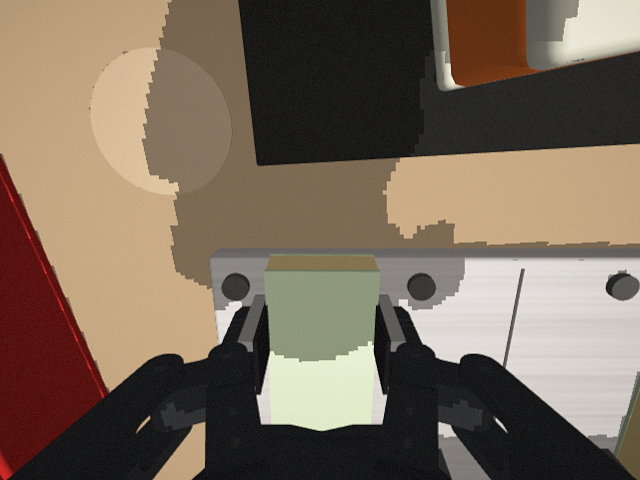

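Request:
servo_tool:
  moves:
    - [-0.1,0,0.4,0,1]
    - [0,0,0.5,0,1]
    - [0,0,0.5,0,1]
    - [0,0,0.5,0,1]
    - [0,0,0.5,0,1]
    - [0,0,0.4,0,1]
    - [0,0,0.2,0,1]
    - [0,0,0.1,0,1]
    - [0,0,0,0,1]
    - [0,0,0,0,1]

```text
clock: 32.2
tcp_pos: [0.5752, -0.1898, 0.0208]
orientation: [0.707, 0.026, 0.707, -0.026]
wrist_force: [-0.1, -0.2, -0.8]
finger_gap: 0.0433
```

Run:
```python
from h import *
g=T2(FX,[(-.0195,-.09)])[0];print(g);plan(g,.020,-.0725)
p=shot('wrist');print('rear', back(p,(322,270),.035),T2(FX,[(-.045,-.09)]))
```

```text
[ 0.57623194 -0.18995106]
t 32.2 tcp [ 0.5752 -0.1898  0.0208] jawyaw 85.8 j6 -0.38 gap 0.0433 F [-0.1 -0.2 -0.8] tilt [-0.  0. -1.]
 turn x -0.0  after-turn shift cm [ 0.08 -0.01  0.1 ]  before-turn [ 0.08 -0.01  0.1 ]
rear [ 0.54960779 -0.18817275  0.035     ] [[ 0.55079893 -0.18810393]]
```

Request:
servo_tool:
  moves:
    - [0,0,0.1,0,1]
    - [0,0,0.1,0,1]
    - [0,0,0.1,0,1]
    - [0,0,0.1,0,1]
    - [0,0,0.1,0,1]
    - [0,0,0,0,1]
    - [0,0,0,0,1]
    - [0,0,0,0,1]
    - [0,0,0,0,1]
    - [0,0,0,0,1]

```text
clock: 33.5
tcp_pos: [0.5757, -0.1898, 0.0203]
orientation: [0.704, 0.026, 0.71, -0.026]
wrist_force: [-13.4, -1.1, 6.2]
finger_gap: 0.0432
```

Run:
```python
from h import *
g=T2(FX,[(-.0195,-.09)])[0];print(g);plan(g,.020,-.0725)
```

```text
[ 0.57623194 -0.18995106]
t 33.5 tcp [ 0.5757 -0.1898  0.0203] jawyaw 85.8 j6 -0.38 gap 0.0432 F [-13.4  -1.1   6.2] tilt [-0.009  0.001 -1.   ]
 turn x -0.001  after-turn shift cm [ 0.03 -0.01  0.06]  before-turn [ 0.03 -0.01  0.06]
```

Request:
servo_tool:
  moves:
    - [0,0,-0.2,0,1]
    - [0,0,0,0,-0.55]
    - [0,0,0,0,-0.55]
    - [0,0,0,0,-0.55]
    - [0,0,0,0,-0.55]
    - [-1,0,-0.2,0,-0.55]
    - [-3,0,-1,0,-0.55]
    - [-5,0,-2,0,-0.55]
    - [-5,0,-3,0,-0.55]
    - [-3,0,-3,0,-1]

```text
clock: 34.75
tcp_pos: [0.4867, -0.1838, 0.1943]
orientation: [0.708, 0.025, 0.705, -0.026]
wrist_force: [1.1, 0.7, -0.5]
finger_gap: 0.0819
```

Run:
```python
from h import *
p=shot('wrist');t=shot('top','t16')
im=p['pixels'].copy()
for y in (.09,-.09):
    o=T2(FX,[(-.045,y+.0225,.035),(-.045,y-.0225,.035),(.03,y-.0225,.035),(.03,y+.0225,.035)])
    q=np.array([proj(p,a) for a in o]);cv2.polylines(im,[np.int32(q.round())],True,(0,0,255),1)
cv2.imwrite('pics/w16.png',im)
for a,b in (('top',t),('wrist',p)):
  for n,z in (('mallet_head',.043),('mallet',.003)):
    for d in models.pinpoint(n,b)[:1]: print(a,n,d['conf'],np.round(d['location']),back(b,d['location'],z).round(4))
plan((.43,-.06),.2,0)
```

```text
top mallet 0.32 [343. 256.] [ 0.4236 -0.0637  0.003 ]
wrist mallet 0.56 [396. 137.] [ 0.4278 -0.1137  0.003 ]
t 35.05 tcp [ 0.4868 -0.1833  0.1902] jawyaw 85.8 j6 -0.44 gap 0.0857 F [ 0.9 -0.   0.1] tilt [-0.  0. -1.]
 turn x -0.073  after-turn shift cm [-0.98 12.33 -5.68]  before-turn [-0.98 11.89 -6.56]
```

View pics/w16.png

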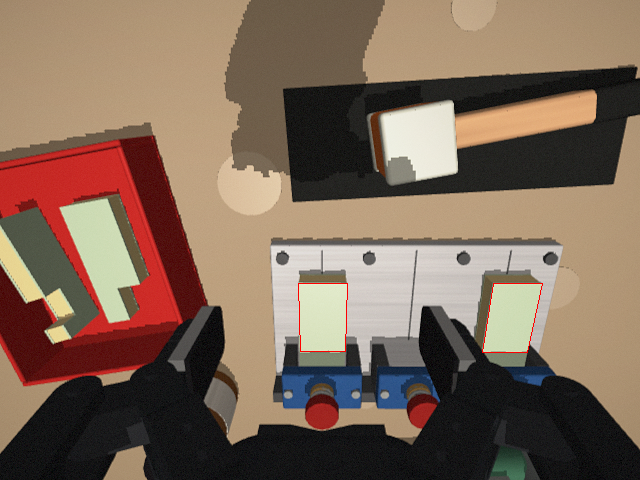

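View pics/t16.png

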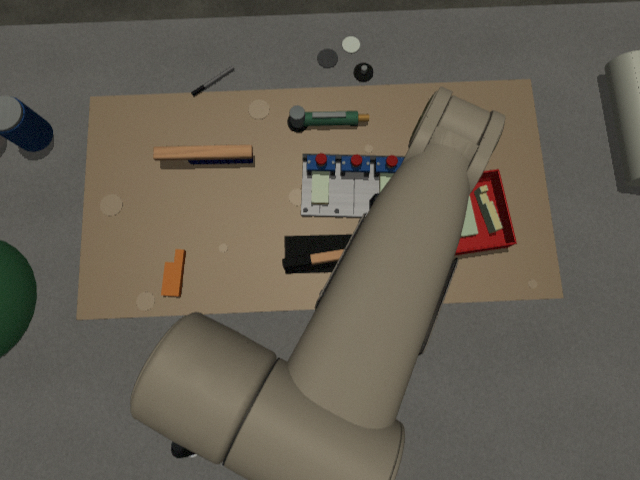

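Run:
```python
from h import *
p=shot('wrist')
c=np.array([back(p,q,.083) for q in [(381,112),(454,100),(457,173),(388,185)]]);print(c.round(4),c.mean(0).round(4),np.linalg.norm(np.diff(c,axis=0),axis=1))
h=np.array([back(p,q,.058) for q in [(470,112),(470,148),(590,92),(590,124)]]);print(h.round(4))
a=h[2:].mean(0)-h[:2].mean(0);print('handle dir',np.arctan2(a[1],a[0]))
hs=cv2.cvtColor(p['pixels'],cv2.COLOR_BGR2HSV);print(hs[130,520],hs[140,420])
y=a/np.linalg.norm(a)
print('grip',c.mean(0)[:2]+.057*y[:2])
cv2.imwrite('pics/w17.png',cv2.resize(p['pixels'][50:250,360:630],(800,592)))
```

```text
[[ 0.4049 -0.1387  0.083 ]
 [ 0.401  -0.0914  0.083 ]
 [ 0.4485 -0.0872  0.083 ]
 [ 0.4534 -0.1348  0.083 ]] [ 0.4269 -0.113   0.083 ] [0.04748657 0.04767255 0.04782621]
[[ 0.4096 -0.0709  0.058 ]
 [ 0.435  -0.0694  0.058 ]
 [ 0.4023  0.0131  0.058 ]
 [ 0.4242  0.0166  0.058 ]]
handle dir 1.6764621844466971
[ 15 118 227] [ 26  17 237]
grip [ 0.42092487 -0.05634931]
```

View pics/w17.png

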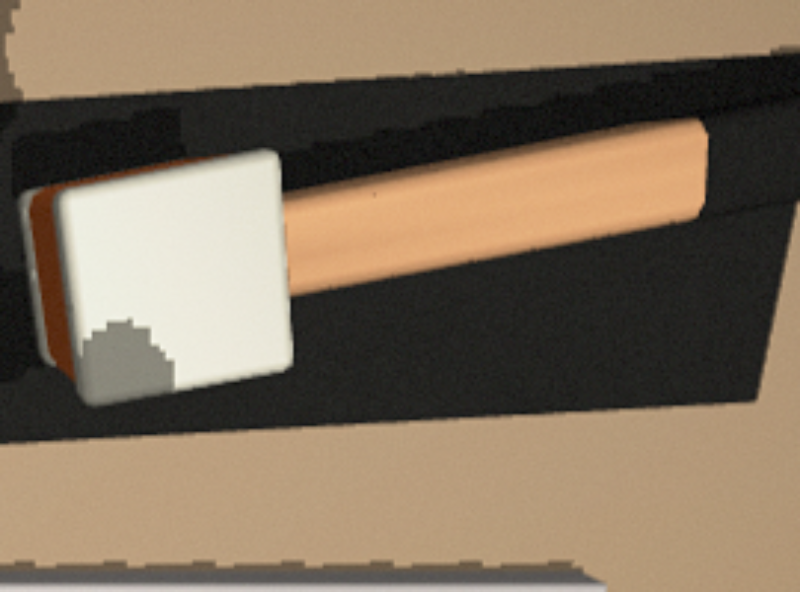

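Run:
```python
from h import *
plan((.4215,-.0555),.15,1.665-np.pi)
```

```text
t 35.1 tcp [ 0.4867 -0.1832  0.1897] jawyaw 85.8 j6 -0.44 gap 0.0853 F [ 0.1 -0.7 -1.1] tilt [-0.001  0.001 -1.   ]
 turn x 1.404  after-turn shift cm [  3.98  -5.29 -13.32]  before-turn [ 3.99 12.26 -7.42]
```

Request:
servo_tool:
  moves:
    - [0,4.1,-2.5,0,-1]
    - [0,4.1,-2.5,0,-1]
    - [0.5,4.1,-2.4,0.144,-1]
    - [0.5,0,0,0.18,-1]
    - [0.5,0,0,0.18,-1]
    - [0.5,0,0,0.18,-1]
    - [0.5,0,0,0.18,-1]
    - [0.5,0,0,0.18,-1]
    - [0.5,0,0,0.18,-1]
    - [0.5,0,0,0.18,-1]

```text
clock: 36.35
tcp_pos: [0.4216, -0.055, 0.1493]
orientation: [0.521, 0.477, 0.522, -0.478]
wrist_force: [0.0, -0.5, -0.7]
finger_gap: 0.0856
```

Run:
```python
from h import *
p=shot('wrist','w18')
M=(.427,-.113,1.665-np.pi)
im=p['pixels'].copy()
o=T2(M,[(-.025,-.025,.083),(.025,-.025,.083),(.025,.025,.083),(-.025,.025,.083)]);q=np.array([proj(p,a) for a in o]);cv2.polylines(im,[np.int32(q.round())],True,(0,0,255),1)
o=T2(M,[(-.025,-.012,.058),(-.205,-.012,.058),(-.205,.012,.058),(-.025,.012,.058)]);q=np.array([proj(p,a) for a in o]);cv2.polylines(im,[np.int32(q.round())],True,(255,0,0),1)
cv2.imwrite('pics/w18.png',im)
plan((.4215,-.0555),.023,1.665-np.pi)
```

```text
t 36.4 tcp [ 0.4212 -0.0549  0.1488] jawyaw 4.8 j6 1.17 gap 0.0856 F [-0.4  0.4 -1.2] tilt [-0.003  0.001 -1.   ]
 turn x -0.011  after-turn shift cm [12.58  0.06  0.08]  before-turn [12.58  0.06  0.08]
```

View pics/w18.png

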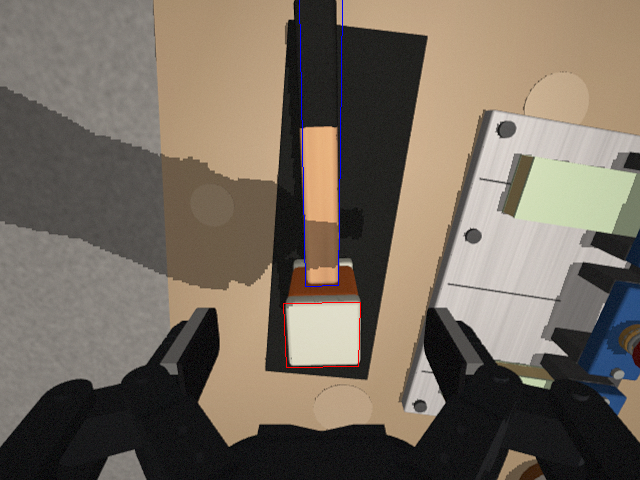

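Request:
servo_tool:
  moves:
    - [4,0.05,0,0,-1]
    - [4,0,0,0,-1]
    - [2.5,0,0,0,-1]
    - [1.5,0,0,0,-1]
    - [0.6,0,0,0,-1]
    - [0,0,0,0,1]
    - [0,0,0,0,1]
    - [0,0,0,0,1]
    - [0,0,0,0,1]
    - [0,0,0,0,1]
  grip_force: 100

```text
clock: 37.65
tcp_pos: [0.4226, -0.0553, 0.0255]
orientation: [0.523, 0.476, 0.523, -0.476]
wrist_force: [-1.6, 1.0, 5.0]
finger_gap: 0.0229
```

Run:
```python
from h import *
p=shot('wrist','w19')
plan((.4215,-.0555),.023,1.665-np.pi)
```

```text
t 37.7 tcp [ 0.4227 -0.0553  0.0255] jawyaw 5.4 j6 1.16 gap 0.0234 F [-1.1  1.8  6. ] tilt [ 0.001 -0.    -1.   ]
 turn x -0.0  after-turn shift cm [ 0.25 -0.12  0.  ]  before-turn [ 0.25 -0.12  0.  ]
```

View pics/w19.png

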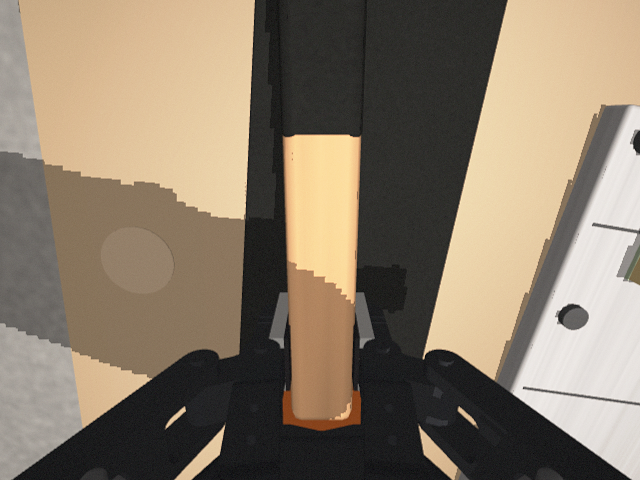

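Request:
servo_tool:
  moves:
    - [-3,0,0,0,1]
    - [-5,0,0,0,1]
    - [-5.5,0,0,0,1]
    - [-4,0,0,-0.15,1]
    - [0,0,0,-0.18,1]
    - [0,0,0,-0.18,1]
    - [0,0,0,-0.18,1]
    - [0,0,0,-0.18,1]
    - [0,0,0,-0.18,1]
    - [0,0,0,-0.18,1]

```text
clock: 38.95
tcp_pos: [0.4214, -0.0551, 0.199]
orientation: [0.701, 0.085, 0.703, -0.085]
wrist_force: [0.1, 0.3, -4.7]
finger_gap: 0.023
```

Run:
```python
from h import *
plan(T2(FX,[(-.003,.09)])[0],.16,-.0725)
shot('wrist','w20')
```

```text
t 38.95 tcp [ 0.4214 -0.0551  0.199 ] jawyaw 76.2 j6 -0.08 gap 0.023 F [ 0.1  0.3 -4.7] tilt [-0.002  0.001 -1.   ]
 turn x -0.168  after-turn shift cm [ 3.86  5.67 18.08]  before-turn [ 3.87  8.62 16.88]
```

View pics/w20.png

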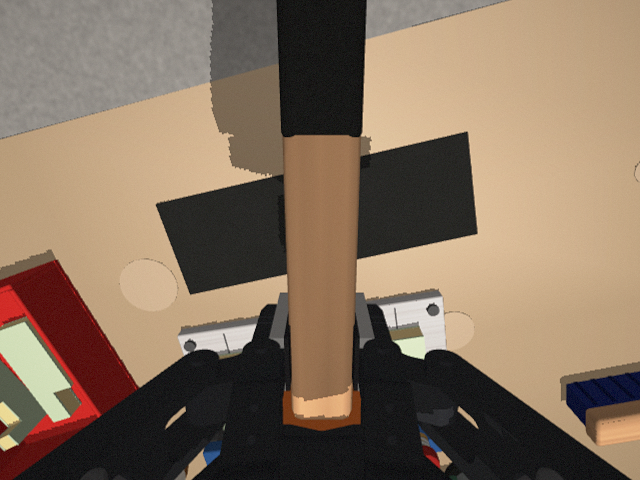

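Request:
servo_tool:
  moves:
    - [0,0,0,-0.168,1]
    - [0,1.3,4,0,1]
    - [0,1.3,4.5,0,1]
    - [0,1.3,4.5,0,1]
    - [1,1.3,3.5,0,1]
    - [1.5,0.5,1.5,0,1]
    - [1.3,0,0,0,1]
    - [0,0,0,0,1]
    - [0,0,0,0,1]
    - [0,0,0,0,1]

```text
clock: 40.25
tcp_pos: [0.6061, -0.013, 0.1629]
orientation: [0.707, 0.028, 0.706, -0.028]
wrist_force: [0.4, 0.5, -4.6]
finger_gap: 0.0227
```

```bash
cat >> h.py <<'E'
def mcheck(name):
    s=env.get_state();t=s['tcp_pos']
    p=shot('scene');h=cv2.cvtColor(p['pixels'],cv2.COLOR_BGR2HSV)
    im=cv2.resize(p['pixels'],None,fx=4,fy=4,interpolation=cv2.INTER_CUBIC)
    R=toolR(s);yaw=np.arctan2(R[1,2],R[0,2])
    for z in (-.0225,.0575):
        o=T2((t[0],t[1],yaw),[(.033,-.025,t[2]+z),(.083,-.025,t[2]+z),(.083,.025,t[2]+z),(.033,.025,t[2]+z)])
        q=np.array([proj(p,a) for a in o]);cv2.polylines(im,[np.int32((q+.5)*4)],True,(0,255,255),1)
    c=proj(p,t)*4;x,y=int(c[0])-400,int(c[1])-280
    cv2.imwrite(f'pics/{name}.png',im[y:y+560,x:x+800])
E
python3 - <<'E'
from h import *
plan(T2(FX,[(-.003,.09)])[0],.1155,-.0725)
mcheck('s21')
E
```

```text
t 40.25 tcp [ 0.6061 -0.013   0.1629] jawyaw 85.4 j6 -0.07 gap 0.0227 F [ 0.4  0.5 -4.6] tilt [ 0.002 -0.    -1.   ]
 turn x -0.007  after-turn shift cm [ 4.74  0.13 -0.05]  before-turn [ 4.74  0.13 -0.05]
```

View pics/s21.png

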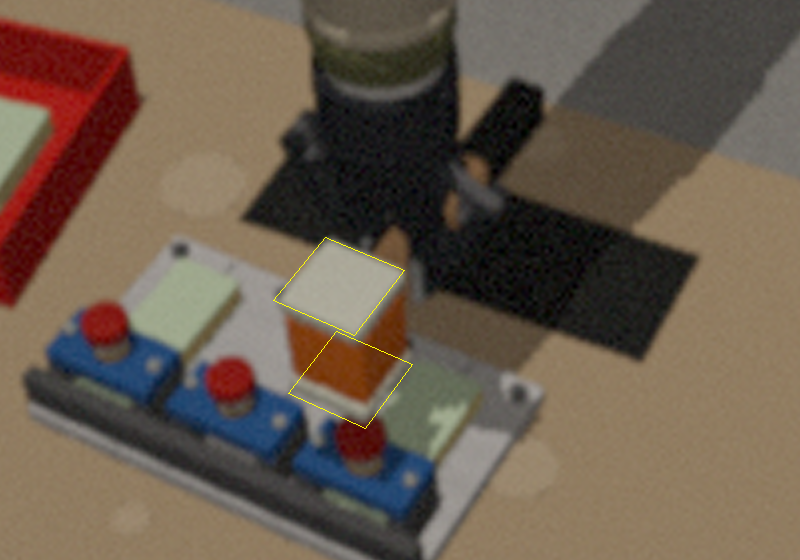

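Request:
servo_tool:
  moves:
    - [2,0.1,0,0,1]
    - [1.5,0,0,0,1]
    - [0.8,0,0,0,1]
    - [0.4,0,0,0,1]
    - [0.4,0,0,0,1]
    - [0.4,0,0,0,1]
    - [0.4,0,0,0,1]
    - [0.3,0,0,0,1]
    - [0.3,0,0,0,1]
    - [0,0,0,0,1]

```text
clock: 41.55
tcp_pos: [0.6061, -0.0116, 0.1009]
orientation: [0.707, 0.028, 0.706, -0.028]
wrist_force: [-15.0, 1.6, 25.3]
finger_gap: 0.0228
```

Run:
```python
from h import *
plan(T2(FX,[(-.003,.09)])[0],.1015,-.0725)
mcheck('s22')
```

```text
t 41.55 tcp [ 0.6061 -0.0116  0.1009] jawyaw 85.5 j6 -0.07 gap 0.0228 F [-15.    1.6  25.3] tilt [ 0.002 -0.001 -1.   ]
 turn x -0.006  after-turn shift cm [-0.06  0.   -0.04]  before-turn [-0.06 -0.   -0.04]
```

View pics/s22.png

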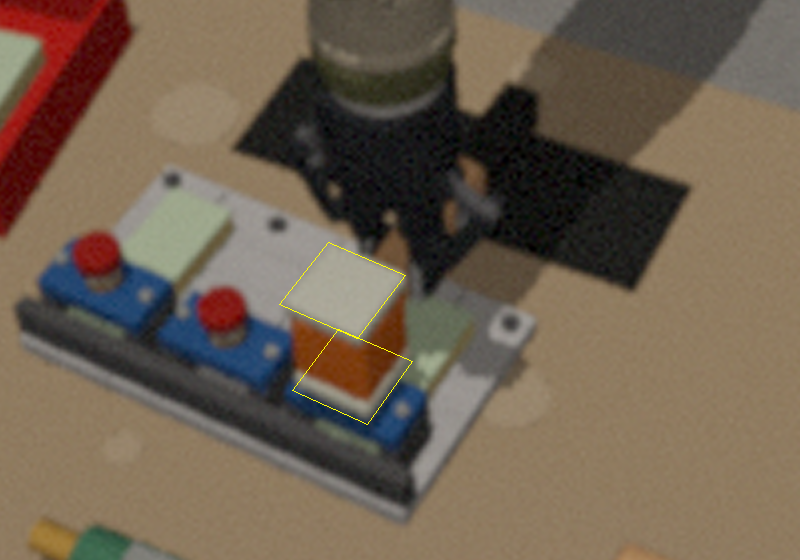

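Request:
servo_tool:
  moves:
    - [-0.5,0,0,0,1]
    - [-2,0,0,0,1]
    - [-3,0,0,0,1]
    - [-1,0,0,0,1]
    - [0,-4,0,0,1]
    - [0,-5,0,0,1]
    - [0,0,0,0,1]
    - [0,0,0,0,1]
    - [0,0,0,0,1]
    - [0,0,0,0,1]

```text
clock: 42.85
tcp_pos: [0.5992, -0.1003, 0.1616]
orientation: [0.707, 0.027, 0.707, -0.027]
wrist_force: [-0.4, 0.4, -3.6]
finger_gap: 0.0222
```

Run:
```python
from h import *
plan(T2(FX,[(-.003,-.09)])[0],.162,-.0725)
mcheck('s23')
p=shot('scene')
for y in (.09,0,-.09):
    for z in (.093,.079):
        print(y,z,proj(p,T2(FX,[(.055,y,z)])[0]).round(1))
print([(a,c.round(1)) for a,c in red_cents(p)])
```

```text
t 42.85 tcp [ 0.5992 -0.1003  0.1616] jawyaw 85.6 j6 -0.22 gap 0.0222 F [-0.4  0.4 -3.6] tilt [-0.  0. -1.]
 turn x -0.005  after-turn shift cm [-0.05 -9.11  0.  ]  before-turn [-0.05 -9.11  0.05]
0.09 0.093 [275.2 287.9]
0.09 0.079 [275.6 291.6]
0 0.093 [242.4 273.5]
0 0.079 [243.1 277.1]
-0.09 0.093 [211.  259.6]
-0.09 0.079 [212.  263.3]
[(np.int32(86), array([211.4, 261.3])), (np.int32(101), array([275.8, 292.8]))]
```

View pics/s23.png

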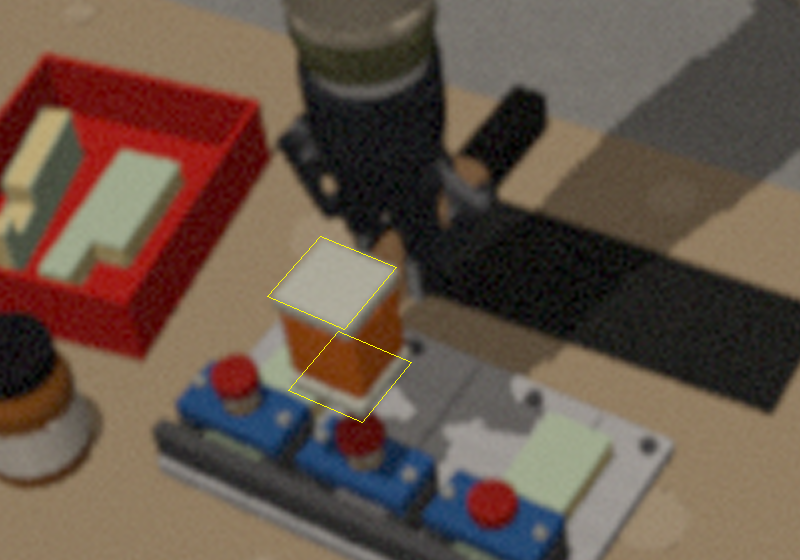

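Request:
servo_tool:
  moves:
    - [0,-4,0,0,1]
    - [0,-4,0,0,1]
    - [0,-1.1,0,0,1]
    - [0,0,0,0,1]
    - [0,0,0,0,1]
    - [0,0,0,0,1]
    - [0,0,0,0,1]
    - [0,0,0,0,1]
    - [0,0,0,0,1]
    - [0,0,0,0,1]

```text
clock: 44.2
tcp_pos: [0.592, -0.192, 0.1618]
orientation: [0.707, 0.028, 0.707, -0.028]
wrist_force: [-0.7, -0.4, -4.2]
finger_gap: 0.0228
```

Run:
```python
from h import *
plan(T2(FX,[(-.003,-.09)])[0],.1155,-.0725)
mcheck('s24')
```

```text
t 44.2 tcp [ 0.592  -0.192   0.1618] jawyaw 85.5 j6 -0.36 gap 0.0228 F [-0.7 -0.4 -4.2] tilt [ 0.  0. -1.]
 turn x -0.006  after-turn shift cm [4.63 0.09 0.06]  before-turn [4.63 0.09 0.06]
```

View pics/s24.png

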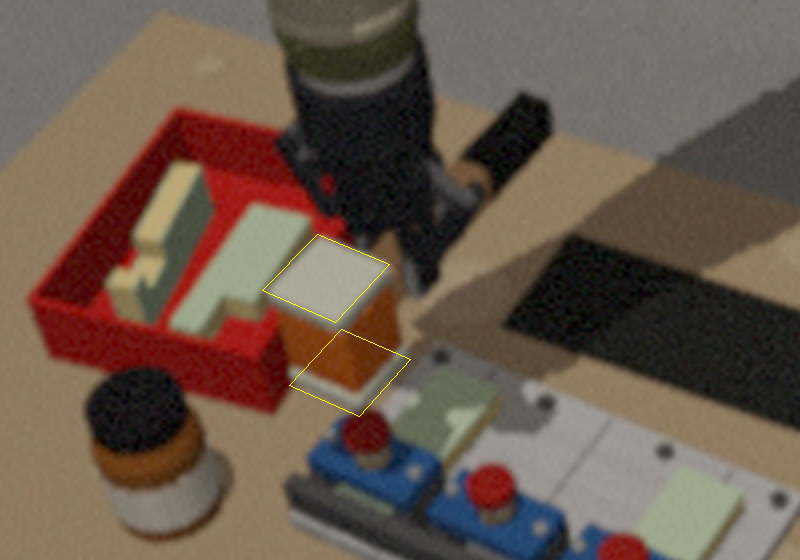

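Request:
servo_tool:
  moves:
    - [2,0.1,0.05,0,1]
    - [1.5,0,0,0,1]
    - [0.7,0,0,0,1]
    - [0.4,0,0,0,1]
    - [0.4,0,0,0,1]
    - [0.4,0,0,0,1]
    - [0.4,0,0,0,1]
    - [0.3,0,0,0,1]
    - [0.3,0,0,0,1]
    - [0,0,0,0,1]

```text
clock: 45.5
tcp_pos: [0.5924, -0.1912, 0.1011]
orientation: [0.707, 0.027, 0.706, -0.028]
wrist_force: [-12.1, 4.3, 18.0]
finger_gap: 0.0227
```

Run:
```python
from h import *
plan(T2(FX,[(-.003,-.09)])[0],.1015,-.0725)
```

```text
t 45.5 tcp [ 0.5924 -0.1912  0.1011] jawyaw 85.5 j6 -0.36 gap 0.0227 F [-12.1   4.3  18. ] tilt [ 0.002 -0.001 -1.   ]
 turn x -0.006  after-turn shift cm [-0.04  0.01  0.03]  before-turn [-0.04  0.01  0.03]
```

Request:
servo_tool:
  moves:
    - [-0.5,0,0,0,1]
    - [-2,0,0,0,1]
    - [-3,0,0,0,1]
    - [-4,0,-1,0,1]
    - [-1,3,-4,0,1]
    - [0,3,-5,0,1]
    - [0,3,-4,0,1]
    - [0,2,-3,0,1]
    - [0,0,0,0,1]
    - [0,0,0,0,1]

```text
clock: 46.75
tcp_pos: [0.4328, -0.0684, 0.2028]
orientation: [0.707, 0.028, 0.706, -0.028]
wrist_force: [0.5, 1.0, -3.6]
finger_gap: 0.0225
```

Run:
```python
from h import *
p=shot('scene','s25');print([(a,c.round(1)) for a,c in red_cents(p)])
plan((.4227,-.0553),.20,1.665-np.pi)
x=proj(p,(.6,-.1,.05));x,y=int(x[0])-80,int(x[1])-60
cv2.imwrite('pics/s25c.png',cv2.resize(p['pixels'][y:y+120,x:x+160],(800,600),interpolation=cv2.INTER_CUBIC))
```

```text
[(np.int32(88), array([212.2, 264.6])), (np.int32(89), array([242.8, 275.3])), (np.int32(96), array([275.8, 292.6]))]
t 46.8 tcp [ 0.433  -0.0687  0.2027] jawyaw 85.5 j6 -0.26 gap 0.0229 F [-0.   0.1 -3.9] tilt [ 0.001 -0.    -1.   ]
 turn x 1.398  after-turn shift cm [ 0.27 -0.9  -1.43]  before-turn [ 0.27  1.25 -1.13]
```

View pics/s25c.png

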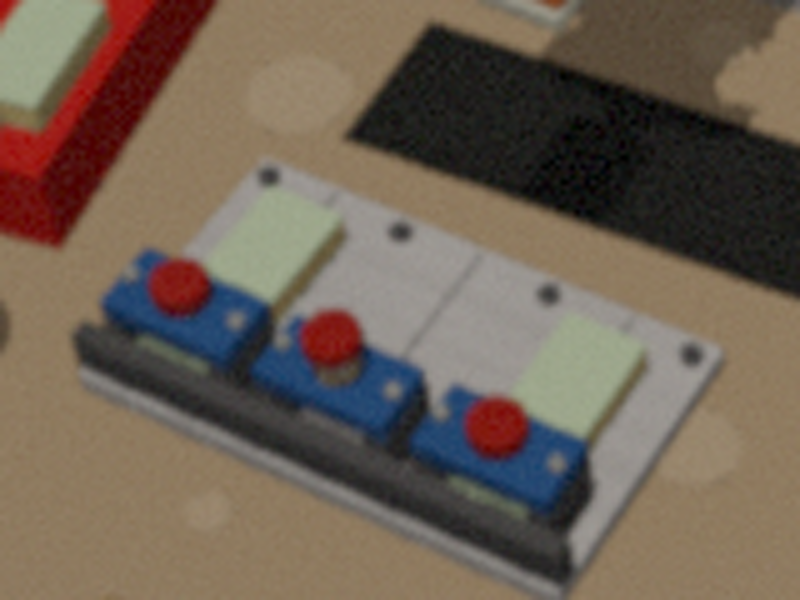

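Run:
```python
from h import *
def cyl(p,c,z1,z0,r=.015):
    th=np.linspace(0,2*np.pi,40);P=[proj(p,(c[0]+r*np.cos(t),c[1]+r*np.sin(t),z)) for t in th for z in (z0,z1)]
    h=cv2.convexHull(np.array(P,np.float32));M=cv2.moments(h);return np.array([M['m10'],M['m01']])/M['m00']
C=[]
for i in range(3):
    C.append(red_cents(shot('scene')))
p=shot('scene')
for k,y in enumerate((-.09,0,.09)):
    m=np.mean([sorted([c for a,c in r],key=lambda c:c[0])[k] for r in C],0)
    w=T2(FX,[(.055,y)])[0]
    print(y,m.round(2),[(t,cyl(p,w,.093-t,.081-t).round(2)) for t in (0,.0115,.014)])
```

```text
-0.09 [212.22 264.52] [(0, array([211.41, 261.25])), (0.0115, array([212.17, 264.27])), (0.014, array([212.34, 264.92]))]
0 [242.74 275.3 ] [(0, array([242.66, 275.05])), (0.0115, array([243.22, 278.05])), (0.014, array([243.34, 278.7 ]))]
0.09 [275.83 292.62] [(0, array([275.39, 289.52])), (0.0115, array([275.74, 292.49])), (0.014, array([275.81, 293.13]))]
```

Request:
servo_tool:
  moves:
    - [0,1.2,-1.1,0.138,1]
    - [0,0,0,0.18,1]
    - [0,0,0,0.18,1]
    - [0,0,0,0.18,1]
    - [0,0,0,0.18,1]
    - [0,0,0,0.18,1]
    - [0,0,0,0.18,1]
    - [0,0,0,0.18,1]
    - [3,0,0,0,1]
    - [5,0,0,0,1]

```text
clock: 48.25
tcp_pos: [0.4245, -0.0562, 0.1234]
orientation: [0.525, 0.477, 0.521, -0.475]
wrist_force: [0.6, -1.2, -5.2]
finger_gap: 0.0228
```

Run:
```python
from h import *
plan((.4227,-.0553),.0255,1.665-np.pi)
mcheck('s26');shot('wrist','w26')
```

```text
t 48.25 tcp [ 0.4245 -0.0562  0.1234] jawyaw 5.4 j6 1.16 gap 0.0228 F [ 0.6 -1.2 -5.2] tilt [ 0.006 -0.001 -1.   ]
 turn x -0.001  after-turn shift cm [ 9.79 -0.23 -0.13]  before-turn [ 9.79 -0.23 -0.13]
```

View pics/s26.png

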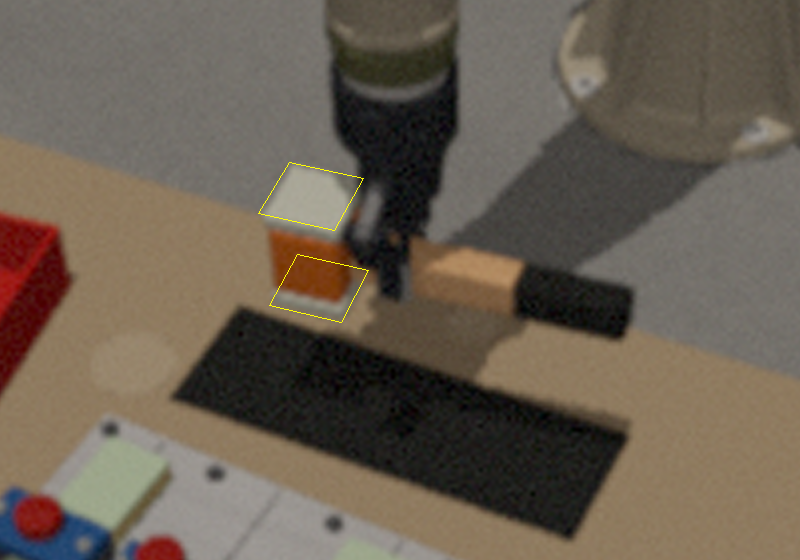

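View pics/w26.png

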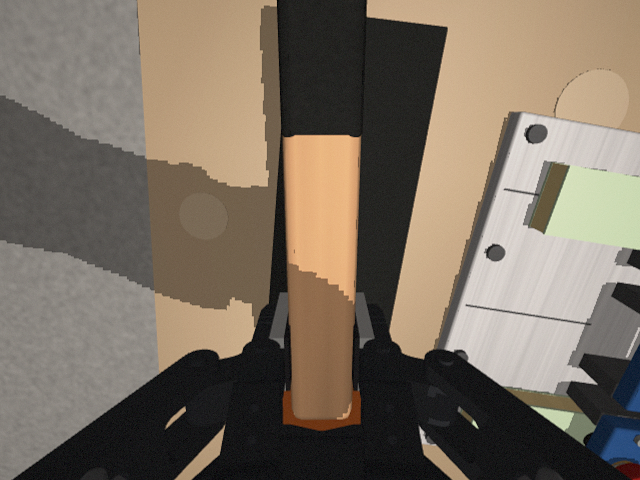

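Request:
servo_tool:
  moves:
    - [4,-0.2,-0.1,0,1]
    - [3,0,0,0,1]
    - [1.5,0,0,0,1]
    - [0.7,0,0,0,1]
    - [0.3,0,0,0,1]
    - [0.3,0,0,0,1]
    - [0,0,0,0,1]
    - [0,0,0,0,1]
    - [0,0,0,0,1]
    - [0,0,0,0,1]

```text
clock: 49.6
tcp_pos: [0.4207, -0.0547, 0.0255]
orientation: [0.524, 0.476, 0.522, -0.476]
wrist_force: [1.7, 0.8, 5.9]
finger_gap: 0.0228
```

Run:
```python
from h import *
plan((.4227,-.0553),.0255,1.665-np.pi)
mcheck('s27')
```

```text
t 49.6 tcp [ 0.4207 -0.0547  0.0255] jawyaw 5.4 j6 1.16 gap 0.0228 F [1.7 0.8 5.9] tilt [ 0.002 -0.    -1.   ]
 turn x -0.0  after-turn shift cm [0.   0.19 0.08]  before-turn [0.   0.19 0.08]
```

View pics/s27.png

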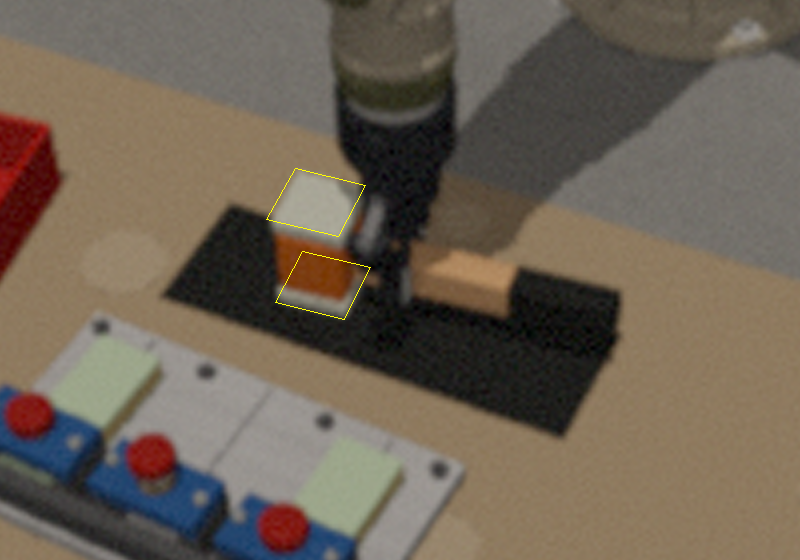

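Request:
servo_tool:
  moves:
    - [-0.2,0,0,0,0.2]
    - [0,0,0,0,-0.3]
    - [0,0,0,0,-0.8]
    - [0,0,0,0,-0.8]
    - [0,0,0,0,-0.8]
    - [-1,0,0,0,-0.8]
    - [-3,0,0,0,-0.8]
    - [-5,0,0,0,-0.8]
    - [-5,0,0,0,-0.8]
    - [-2,0,0,0,-0.8]

```text
clock: 50.9
tcp_pos: [0.4211, -0.0549, 0.1906]
orientation: [0.525, 0.477, 0.521, -0.475]
wrist_force: [-0.7, -0.6, -0.1]
finger_gap: 0.0768
```

Run:
```python
from h import *
w=T2(FX,[(-.05,.06)])[0];print(w)
plan(w,.19,-.0725);shot('wrist','w28');mcheck('s28')
```

```text
[ 0.55667754 -0.03813579]
t 50.9 tcp [ 0.4211 -0.0549  0.1906] jawyaw 5.4 j6 1.16 gap 0.0768 F [-0.7 -0.6 -0.1] tilt [ 0.005 -0.002 -1.   ]
 turn x -1.404  after-turn shift cm [ 0.1   2.65 13.4 ]  before-turn [ 0.13 13.65 -0.39]
```

View pics/w28.png

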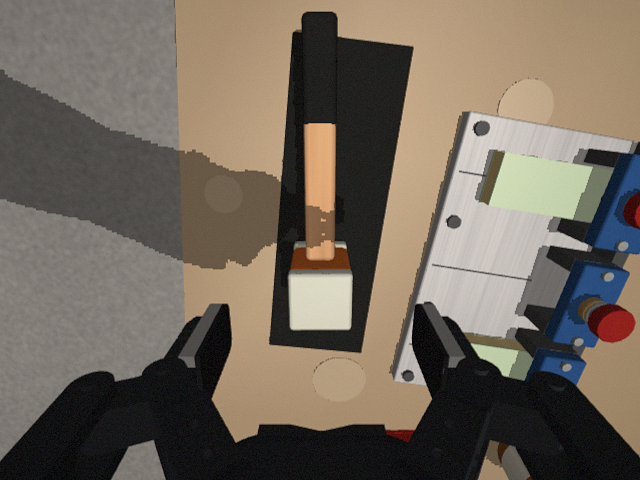

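Request:
servo_tool:
  moves:
    - [-2,4,-2,0,-0.8]
    - [-2,4,-2,0,-0.8]
    - [0,3,-2,0,-0.8]
    - [0,0,0,0,-0.8]
    - [0,0,0,0,-0.8]
    - [0,0,0,0,-0.8]
    - [0,0,0,0,-0.8]
    - [0,0,0,0,-0.8]
    - [0,0,0,0,-0.8]
    - [0,0,0,0,-0.8]

```text
clock: 52.25
tcp_pos: [0.5235, 0.0155, 0.2269]
orientation: [0.523, 0.476, 0.523, -0.476]
wrist_force: [0.1, -0.5, 0.3]
finger_gap: 0.0769
```

Run:
```python
from h import *
def cyl(p,c,z1,z0,r=.015):
    th=np.linspace(0,2*np.pi,40);P=[proj(p,(c[0]+r*np.cos(t),c[1]+r*np.sin(t),z)) for t in th for z in (z0,z1)]
    h=cv2.convexHull(np.array(P,np.float32));M=cv2.moments(h);return np.array([M['m10'],M['m01']])/M['m00']
p=shot('wrist','w29')
h=cv2.cvtColor(p['pixels'],cv2.COLOR_BGR2HSV);m=cv2.inRange(h,np.array((0,120,60)),np.array((7,255,255)))|cv2.inRange(h,np.array((174,120,60)),np.array((180,255,255)))
n,l,st,ce=cv2.connectedComponentsWithStats(m);print([(st[i],ce[i].round(1)) for i in range(1,n) if st[i,4]>200])
for y in (.09,0,-.09):
    w=T2(FX,[(.055,y)])[0];print(y,[(t,cyl(p,w,.093-t,.081-t).round(1)) for t in (0,.0115,.014)])
```

```text
[(array([457, 250,  36,  34, 904], dtype=int32), array([474.9, 266.9]))]
0.09 [(0, array([481.3, 271.9])), (0.0115, array([475.8, 266.6])), (0.014, array([474.6, 265.5]))]
0 [(0, array([451.7, 359.2])), (0.0115, array([447.6, 351.6])), (0.014, array([446.7, 350. ]))]
-0.09 [(0, array([426.8, 432.8])), (0.0115, array([423.7, 423.7])), (0.014, array([423.1, 421.7]))]
```

View pics/w29.png

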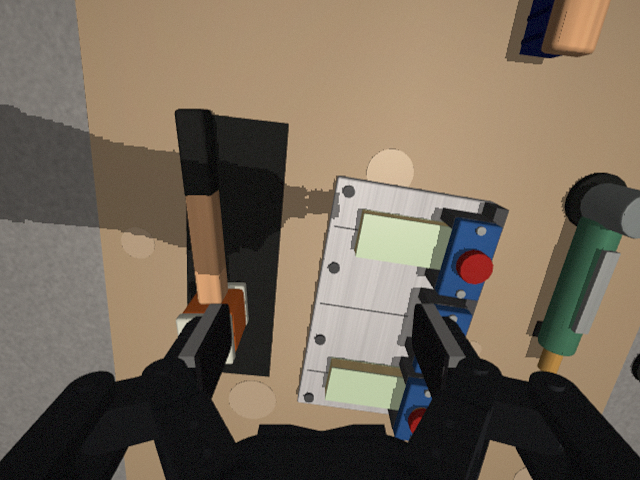

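View pics/s28.png

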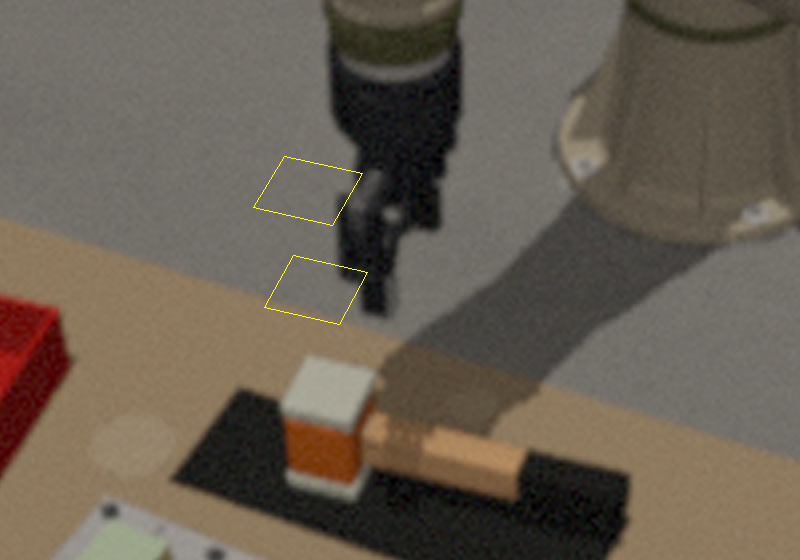

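Run:
```python
from h import *
def soft(im,c):
    x,y=np.int32(np.round(c));P=im[y-9:y+10,x-10:x+11].astype(float)
    w=np.clip(P[:,:,2]-P[:,:,:2].max(2)-30,0,None)
    yy,xx=np.mgrid[y-9:y+10,x-10:x+11];return np.array([(w*xx).sum(),(w*yy).sum()])/w.sum()
def soft2(im,c):
    for _ in range(5): c=soft(im,c)
    return c
b=cv2.imread('pics/scene0.png')
a=np.mean([shot('scene')['pixels'].astype(float) for _ in range(5)],0)
for n,c in (('pin3',(211.5,262)),('pin2',(242.8,275)),('pin1',(275.5,291))):
    B=soft2(b,c);A=soft2(a,c);print(n,B.round(2),A.round(2),(A-B).round(2))
    x,y=int(c[0])-12,int(c[1])-12
p=shot('scene')
for y in (-.09,0,.09):
    w=T2(FX,[(.055,y)])[0];print(y,((proj(p,(*w,.087-.014))-proj(p,(*w,.087)))/14).round(4),'px/mm')
cv2.imwrite('pics/cmp.png',np.hstack([cv2.resize(np.uint8(i)[240:310,185:300],None,fx=3.4,fy=6,interpolation=cv2.INTER_CUBIC) for i in (b,a)]))
```

```text
pin3 [211.47 261.01] [212.35 264.51] [0.88 3.5 ]
pin2 [242.81 275.04] [242.8  275.07] [-0.01  0.03]
pin1 [275.46 289.21] [275.84 292.7 ] [0.38 3.49]
-0.09 [0.0661 0.2625] px/mm
0 [0.0489 0.2603] px/mm
0.09 [0.03   0.2576] px/mm
```

View pics/cmp.png

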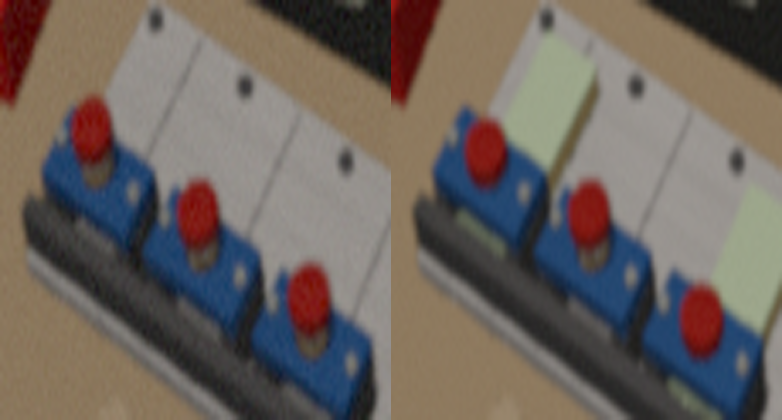

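Measured pin travel is 13.5 mm for pin1, 13.4 mm for pin3 and 0 for pin2. I'll back the arm off for a last overall look.

Request:
servo_tool:
  moves:
    - [-3,0,-3,0,-0.8]
    - [-2,-3,-5,0,-0.8]
    - [0,-3,-5,0,-0.8]
    - [0,-2,-5,0,-0.8]
    - [0,0,-5,0,-0.8]
    - [0,0,-5,0,-0.8]
    - [0,0,-4,0,-0.8]
    - [0,0,0,0,-0.8]
    - [0,0,0,0,-0.8]
    - [0,0,0,0,-0.8]

```text
clock: 53.85
tcp_pos: [0.4141, 0.3257, 0.2769]
orientation: [0.523, 0.476, 0.523, -0.476]
wrist_force: [-0.8, -0.2, -0.3]
finger_gap: 0.0769
```

Run:
```python
from h import *
print(env.get_state()['tcp_pos'],env.get_state()['qvel'].round(3))
shot('top','t30');shot('scene','s30')
```

```text
[0.41408791 0.32566994 0.2769069 ] [-0.005 -0.002  0.003 -0.001  0.003  0.001]
```

View pics/t30.png

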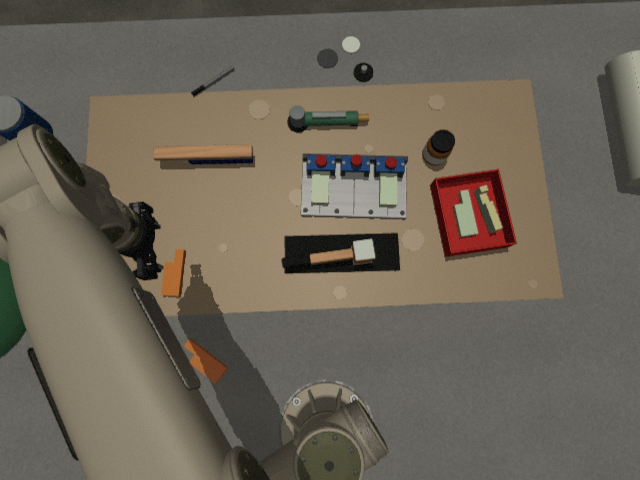

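View pics/s30.png

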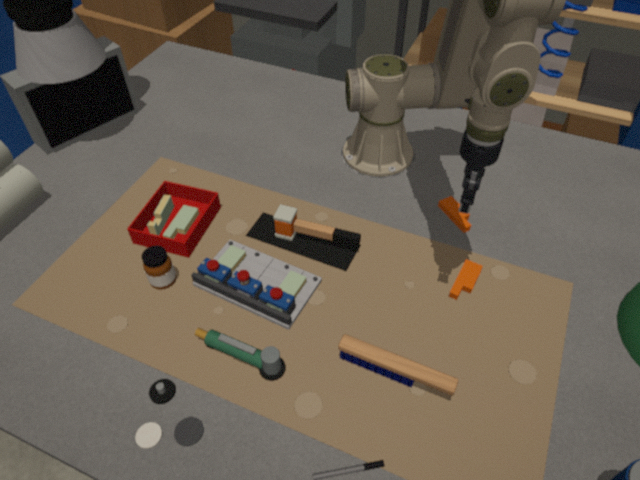

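The overview shows both blanks in bays 1 and 3 at (320,188) and (388,190), and the mallet on its mat at (364,250). Both odd blanks are in the bin at (466,212) and (488,210). The sander, jar, brush and orange look-alikes are where they started.

Run:
```python
from h import *
print(order.hand_in())
```

```text
the job is handed in; nothing more can be done
None
```

I handed the job in at about 54 s of the 210 s allowed. No verdict came back.

- **Rejects:** I put the chipped and bitten blanks in the red bin; no short one was there. The bitten one is standing on its edge, but it is inside the bin and at rest. I left the two orange look-alikes alone.
- **Sound blanks:** there were two, now in bays 1 and 3. I pushed each against the back stop until it pushed back with about 13–15 N. Both line up with the expected home outline to about 1 mm in the wrist view.
- **Pins:** I pressed pins 1 and 3 down with the mallet using about 22–30 N, more than the 6–8 N they need. Before and after scene pictures show 13.5 mm and 13.4 mm of travel, against the 11.5 mm required. The pin of empty bay 2 did not move.
- **Mallet and bystanders:** the mallet is standing on its mat, and the sander, jar and brush look unmoved.

**Checks that disagreed:**
- The top and wrist cameras differed by up to about 3.5 mm on the chipped blank's position.
- A rougher reading of pin 1 gave 12–12.5 mm in the scene view. The wrist view gave between 11 and 13.4 mm, depending on the image axis. The averaged before and after comparison settled it at 13.5 mm.

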